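# Enamel check on a hob panel with the coating probe

## Robot

A 7-joint arm with a two-finger parallel gripper is mounted at the origin on the work surface. World frame = base frame: x ahead of the robot, y to its left, z up, the work surface at z = 0. Lengths are in mm, angles in rad, forces in N, time in s.
With the tool pointing down it reaches from about 425 to 950 mm from the base axis. Payload 16.7 kg.
Tool frame: the origin (TCP) lies midway between the tips of the shut fingers; the grasp point (between the pads) lies 19 mm behind it; x points along the fingers, z is the direction in which the jaws open and shut, and the axes are right-handed (so a half turn about x gives the same grasp; the last joint's range is limited). The gripper opens to 94 mm and grips with 3 to 60 N. Pads are 16 mm wide; open, the fingers measure 119 mm over their backs; the gripper's body (75 mm by 177 mm) begins 78 mm behind the grasp point.
Start: joints at [1.012, 0.426, 0.074, 1.606, -0.034, 1.111, -0.067], TCP at [268.903, -619.084, 205.467] pointing down, gripper open.
Joint ranges: [-2.85, 2.85], [-0.5, 2.14], [-1.23, 1.37], [0.21, 2.46], [-1.02, 4.16], [0.16, 2.05], [-2.73, 2.73]. Speed limits (rad/s): [1.89, 1.89, 2.39, 2.39, 3.01, 3.01, 3.01].

## Interface

Orientations are given as a unit quaternion [x, y, z, w].
In Python, from bench import read_state, snapshot, hand_in gives the robot as it stands. The module is installed in compiled form; this text tells all that it offers.
- The arm moves only by the tool apply_moves, never from a script. Its argument "commands" is a list of rows, each a list of 5 numbers: the shift along the tool's x, y, z each as a share of 0.5 m, from -1 to 1, then the turn about the tool's x as a share of 120 degrees, from -1 to 1, then the closure, from 0 (fully open) to 1 (shut). In form: [[tx, ty, tz, twist, gripper], ...]. A call has 1 to 12 rows; each row is the pose to reach, as a shift and turn from the pose commanded when the call began, along the tool's axes at that moment; what a row does not reach only later rows make up. A row lasts 1/12 s, in which the tool goes at most 41.7 mm and 7.16 degrees, less where a joint would pass 70% of its speed; a pose out of reach is approached as far as the arm can. A call with a number of a shift or a turn outside -1 to 1 is refused whole. A call with a gripper value outside its range is refused whole. The fingers move at their own pace and stop on an object; "squeeze" is the grip in N (left out, the last holds). Time passes only in rows, so rows that repeat a pose let the fingers close. It gives the time, the measured TCP pose, the force and the opening at its end, in the units of the state.
- read_state(): the state, without advancing time (a new reading comes with each control period).
- snapshot(name): name is "side" or "top"; returns a dict with "frame" (480x640x3 uint8, blue, green, red), "z_map" (480x640 float32, mm along the optical axis (not along the pixel's ray), 0 where there is no reading), "vfov" (degrees; the focal length in pixels is half the picture's height over the tangent of half this angle, whatever the lens; pixels are square), "cx", "cy" (the principal point, pixels), "dist" ([k1, k2, p1, p2, k3] as OpenCV has them; the pictures are not rectified), "xyz" and "attitude" of the camera in the world. Camera axes: x right, y up, looking along -z (the intrinsics and any distortion apply to the point x, -y, -z); pixel columns grow to the right and rows downward; lengths in mm; the calibration is good to about 2 mm. A picture is of the moment at which its call begins.
- hand_in(): hands the job in, once; it reports no verdict.
The state is a dict: "clock": time; "joint_pos": joint angles; "joint_vel": joint speeds; "effort": joint torques, N m; "tool_pos": TCP position; "tcp_rot": TCP orientation; "contact_force": force on the tool from outside, world axes, zero at the start; "moment": the same for the moment, N m; "finger_gap": finger opening in mm.
Only numpy, scipy, OpenCV 4.12 (cv2) and the standard library are available. Lean on these libraries where they do the work, as an engineer would, in place of code of your own. Each camera call takes 0.05 s, during which the arm holds its last target.

## Task

Check the enamel of the black hob panel: slide the tinted clear lid of the gauge box fully open, take the probe out and set its spring tip down inside the white ring, holding the probe square to the sloping panel and touching the panel with nothing else and nowhere else. Press only lightly, so that the brass tip is pushed in part of the way, and finish holding it still like that; do not let go of it. Leave the lid open and the loose hob parts where they lie.

Things in the scene. Friction and masses are not known exactly. Their poses are not given: they have to be found in the camera images.
- lid_grip (a point): Centre of the black bar grip on the bluish clear sliding lid of the grey gauge box (box 116 x 142 mm, 112 mm high, fixed). The bar is 56 mm along x, 14 mm thick along y, 24 mm high; its top is 12 mm above this point, the lid's surface 12 mm below. Axes: z up, y the way the lid slides open (roughly to the robot's left). It moves with the lid.
- box_lid (a joint): How far the lid is slid open along the box's y, m: 0 shut, 0.115 fully open (a stop). It slides in grooves with about 1.2 N friction and stays where left.
- gauge_box_floor (a point): Top of the dark foam in the gauge box, on the axis of the round recess where the probe stands; 44 mm above the table. z up, y the way the lid opens. The walls rise 68 mm above the foam, the lid's grooves 77 mm. With the lid open the space around the probe's axis is free for 54 mm either way along y and 52 mm along x.
- probe_centre (a point): Middle of the light grey barrel (28 mm across, 62 mm long) of the probe, a cordless coating gauge of about 150 g standing upright in the foam, tip down. Below the barrel: a steel sleeve 18 mm across, 25 mm long, and a brass spring tip that ends 64 mm below this point when out. z runs from tip to top. It lifts straight out; clear of the box after 110 mm.
- probe_tip (a point): The end of the probe's brass spring tip, on the probe's axis; z runs along the probe, away from the tip.
- probe_plunger (a joint): How far the brass tip is pushed into the sleeve, m: 0 fully out, 0.008 fully in. The spring needs 1.5 N to start moving and 0.5 N more for each mm, so 5.5 N fully in.
- panel: Black enamelled hob panel, 288 mm (its x, up the slope) by 500 mm (its y), with two round burner openings and downturned edges, clamped in a grey tilting stand. The origin lies on the tilt axis, in the middle of the panel, 12 mm under its top face and 105 mm above the table; z is square to the face. The clamped stand does not give way.
- ring (a point): Centre of the hand-drawn white ring (28 mm across, line 3 mm wide) on the panel's top face, on the land between the two openings. z is square to the panel, pointing out of it; x points up the slope, away from the robot. The panel slopes by 7 to 26 degrees, its edge far from the robot being the higher one.
- burner_head: Bystander: aluminium burner head, 74 mm across, 22 mm high; origin at the centre of its underside.
- burner_cap: Bystander: black burner cap, 68 mm across, 11 mm high; origin at the centre of its underside.
- knob: Bystander: black control knob, 42 mm across, 25 mm high; origin at the centre of its underside.
- gas_valve: Bystander: brass gas valve lying down, 75 mm long, 24 mm high; origin under its middle.
Things that resemble listed ones, but are neither listed nor needed, are in the scene too. There is more than one size of the part that bears lid_grip; the job needs the smaller.

How it is judged:
By the outcome, as a careful person would: the job done as asked, in the order asked, and still so for the second after the job is handed in, while the arm keeps its last pose, push and grip.
It also fails if it takes over 51 s, if anything falls off the work surface, if the arm or the gripper's body presses on something with over 40 N, if the wrist force passes 120 N, or if a joint passes its speed limit or range.

## Working session

There is one attempt and no reset: what is moved stays moved. The work goes in short steps, Python scripts to look and compute and a tool call to move; the robot and the scene stay as the last step left them, time stands still between calls to the robot, and variables do not carry over. Pictures are saved under pics/ and viewed, and the job is handed in when it is done.

Besides the shell and the picture viewer there is one more tool, called after "Emit:" as name(argument=value, ...), one argument or row to a line, values as JSON. apply_moves: Moves the arm, as the interface text tells. Shift numbers are shares of 0.5 m and turn numbers shares of 120 degrees, none past 1 either way. Its arguments: {"type":"object","properties":{"commands":{"type":"array","items":{"type":"array","items":{"type":"number","minimum":-1,"maximum":1}}},"squeeze":{"type":"number"}},"required":["commands"]}

```bash
mkdir -p pics; ls; python3 - <<'E'
from bench import *
import cv2
print(read_state())
for n in("side","top"):
    s=snapshot(n); cv2.imwrite(f"pics/{n}0.png",s["frame"])
    print(n,{k:v for k,v in s.items() if k not in("frame","z_map")})
E
```

```text
pics
{'clock': 0.0, 'joint_pos': array([ 1.01147797,  0.42673919,  0.07385804,  1.60660828, -0.03409939,
        1.11078228, -0.06712197]), 'joint_vel': array([9.06092945e-04, 1.68585504e-03, 7.64769952e-04, 1.69432347e-05,
       5.89497482e-04, 1.26374842e-03, 3.85935900e-04]), 'effort': array([-1.36628525e-03, -9.35835028e+01,  3.66564609e+00, -4.54195547e+01,
       -4.88965062e-02,  2.02066242e-02,  8.33627882e-05]), 'tool_pos': array([ 268.74217602, -618.72019186,  204.77046809]), 'tcp_rot': array([ 0.38803604,  0.59166279, -0.38760046,  0.59087145]), 'contact_force': array([ 0.08265534, -0.15594855,  0.28221661]), 'moment': array([ 0.03616126, -0.01965415,  0.005182  ]), 'finger_gap': 94.18637221522543}
side {'vfov': 44.18049655482626, 'cx': 322.7834411702147, 'cy': 240.55062829409275, 'dist': array([0.03087913, 0.        , 0.        , 0.        , 0.        ]), 'xyz': array([325.86975782, 999.96248473, 739.89637527]), 'attitude': array([-0.03481464,  0.46826809,  0.87833393, -0.08967969])}
top {'vfov': 48.35756159104514, 'cx': 327.9050388339549, 'cy': 232.27398335926878, 'dist': array([-0.10041344,  0.        ,  0.        ,  0.        ,  0.        ]), 'xyz': array([ 374.31051233,   58.85091046, 1418.07798779]), 'attitude': array([ 0.03785127, -0.02563504, -0.7043118 ,  0.70841726])}
```

View pics/side0.png

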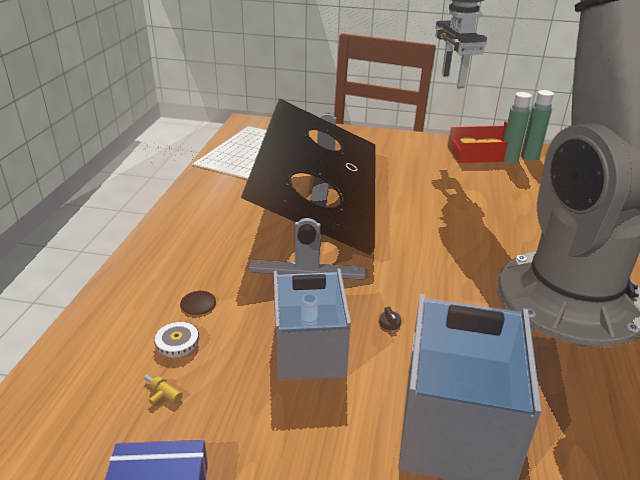

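View pics/top0.png

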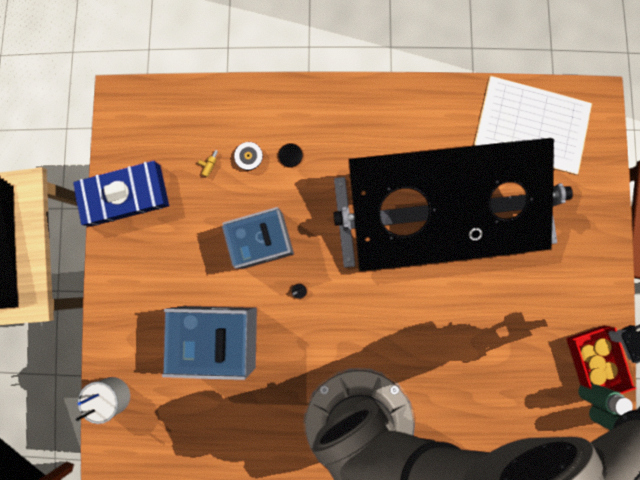

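The smaller gauge box is at top (257,238) and side (312,325). The larger look-alike is at top (208,343) and side (470,390). I'll measure the small box, the ring and the panel, and check an enlarged crop.

```bash
cat > h.py <<'E'
import numpy as np, cv2
from scipy.spatial.transform import Rotation as R
from bench import read_state, snapshot
def K(s):
    f=240/np.tan(np.radians(s["vfov"]/2)); return np.array([[f,0,s["cx"]],[0,f,s["cy"]],[0,0,1]])
def dirs(s,uv):
    p=cv2.undistortPoints(np.array(uv,float).reshape(-1,1,2),K(s),s["dist"]).reshape(-1,2)
    return np.c_[p[:,0],-p[:,1],-np.ones(len(p))]@R.from_quat(s["attitude"]).as_matrix().T
def plane(s,uv,z):
    d=dirs(s,uv); return s["xyz"]+d*((z-s["xyz"][2])/d[:,2])[:,None]
def depth(s,uv):
    uv=np.array(uv); z=s["z_map"][uv[:,1].astype(int),uv[:,0].astype(int)]
    return s["xyz"]+dirs(s,uv)*z[:,None], z>0
def proj(s,P):
    Rm=R.from_quat(s["attitude"]).as_matrix(); c=(np.atleast_2d(P)-s["xyz"])@Rm
    c=c*[1,-1,-1]
    return cv2.projectPoints(c,np.zeros(3),np.zeros(3),K(s),s["dist"])[0].reshape(-1,2)
def crop(s,x0,y0,x1,y1,k,fn): cv2.imwrite(fn,cv2.resize(s["frame"][y0:y1,x0:x1],None,fx=k,fy=k,interpolation=cv2.INTER_CUBIC))
E
python3 - <<'E'
from h import *
t=snapshot("top"); s=snapshot("side")
np.save("/tmp/x.npy",0)
crop(t,215,200,315,275,6,"pics/boxtop.png"); crop(s,255,255,365,390,4,"pics/boxside.png")
crop(t,340,130,580,280,3,"pics/paneltop.png")
# grip mask
for nm,s_,(x0,y0,x1,y1) in(("top",t,(225,210,290,265)),("side",s,(285,270,335,295))):
    f=s_["frame"][y0:y1,x0:x1]; m=(f.max(2)<50).astype(np.uint8)
    n,l,st,c=cv2.connectedComponentsWithStats(m)
    for i in range(1,n):
        if st[i,4]>20:
            ys,xs=np.nonzero(l==i); uv=np.c_[xs+x0,ys+y0]; P,ok=depth(s_,uv); print(nm,st[i],c[i]+[x0,y0],np.median(P[ok],0),ok.sum(), cv2.minAreaRect(uv.astype(np.float32)))
# ring
for nm,s_,(x0,y0,x1,y1) in(("top",t,(462,220,490,248)),("side",s,(340,158,362,176))):
    f=s_["frame"][y0:y1,x0:x1]; m=(f.min(2)>110)
    ys,xs=np.nonzero(m); uv=np.c_[xs+x0,ys+y0].astype(np.float32); e=cv2.fitEllipse(uv) ; P,ok=depth(s_,uv); print(nm,len(uv),e,np.median(P[ok],0))
# panel plane
for nm,s_,poly in(("top",t,[(365,165),(545,148),(545,240),(365,262)]),("side",s,[(285,110),(370,150),(370,240),(252,195)])):
    m=np.zeros((480,640),np.uint8); cv2.fillPoly(m,[np.array(poly)],1); m&=(s_["frame"].max(2)<40).astype(np.uint8)
    ys,xs=np.nonzero(m); P,ok=depth(s_,np.c_[xs,ys]); P=P[ok]
    for _ in range(6):
        c=P.mean(0); n=np.linalg.svd(P-c,full_matrices=False)[2][2]; n*=np.sign(n[2]); r=(P-c)@n
        k=abs(r-np.median(r))<max(1.5,2*np.median(abs(r)));P=P[k]
    print(nm,len(P),c,n,np.degrees(np.arccos(n[2])),np.degrees(np.arctan2(n[1],n[0])),r.std())
E
```

```text
top [ 35  13  11  22 109] [265.17431193 233.81651376] [484.62666639 232.65449096 139.63066188] 107 ((265.2075500488281, 233.72642517089844), (21.840328216552734, 5.219700336456299), 74.05460357666016)
top 60 ((475.2747802734375, 233.60336303710938), (10.328632354736328, 11.28065299987793), 51.25358963012695) [ 495.2107244  -285.83606966   85.4956404 ]
side 33 ((351.0501403808594, 166.71273803710938), (5.214624881744385, 11.883163452148438), 118.55860137939453) [ 490.16762148 -285.65484179   83.78047981]
top 7926 [ 564.65472318 -236.97705082  118.7473507 ] [-0.40543145 -0.04793422  0.91286782] 24.095279580292576 -173.25721314201516 1.1798894141717449
side 44 [ 526.81892489 -187.11742747  104.13063725] [-0.39335159 -0.04946836  0.91805632] 23.356436895231536 -172.8320470123112 0.6894156975210118
```

View pics/boxtop.png

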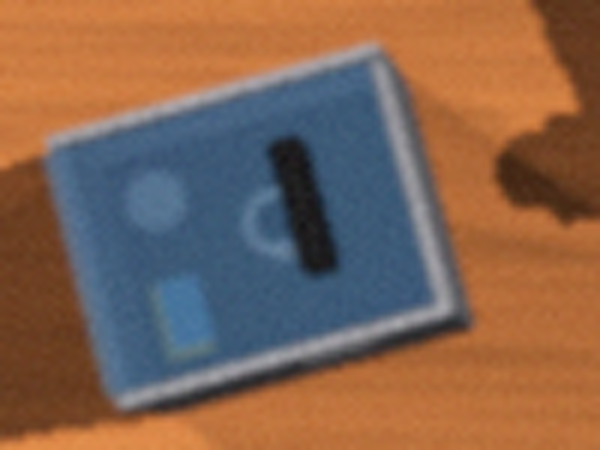

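View pics/boxside.png

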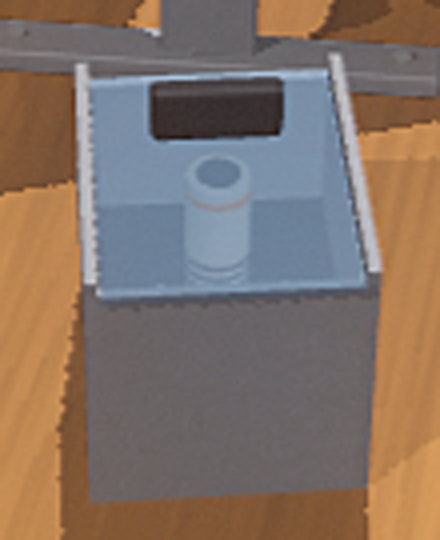

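View pics/paneltop.png

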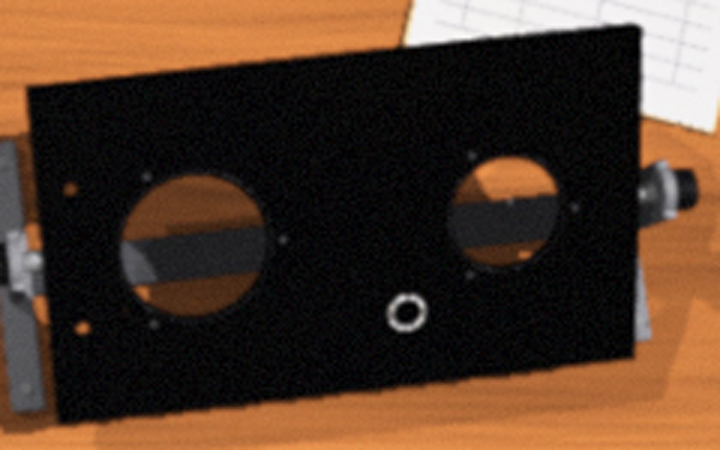

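Crops confirm it: the small box has the clear lid with a black bar grip and the probe's round outline beneath it. The ring is at top (475,233.6), side (351,166.7). Next I'll refine these into poses and work out the first move.

```bash
python3 - <<'E'
from h import *
t=snapshot("top"); s=snapshot("side")
def tri(u,v):
    a=dirs(t,[u])[0];b=dirs(s,[v])[0];a/=np.linalg.norm(a);b/=np.linalg.norm(b)
    A=np.eye(3)-np.outer(a,a);B=np.eye(3)-np.outer(b,b)
    p=np.linalg.solve(A+B,A@t["xyz"]+B@s["xyz"]);return p,np.linalg.norm(A@(p-t["xyz"])),np.linalg.norm(B@(p-s["xyz"]))
print("ring tri",tri((475.27,233.6),(351.05,166.7)))
n=np.array([-.4035,-.0480,.9137]);c=np.array([564.65,-236.98,118.75])
for q,u in((t,(475.27,233.6)),(s,(351.05,166.7))):
    d=dirs(q,[u])[0]; print("ring ray/plane",q["xyz"]+d*((c-q["xyz"])@n)/(d@n))
# panel corners by contour of dark in top
m=(t["frame"].max(2)<45).astype(np.uint8); m[:,:342]=0;m[:,560:]=0;m[:130]=0;m[280:]=0
cs=max(cv2.findContours(m,0,2)[0],key=cv2.contourArea); ap=cv2.approxPolyDP(cv2.convexHull(cs),6,True)[:,0]; print(ap.tolist())
P=[]
for u in ap:
    d=dirs(t,[u])[0]; P.append(t["xyz"]+d*((c-t["xyz"])@n)/(d@n))
P=np.array(P);print(P.round(1),P.mean(0))
if len(P)==4:
    print(np.linalg.norm(P-np.roll(P,-1,0),axis=1))
    for i in range(4):
        e=P[(i+1)%4]-P[i]; print(np.degrees(np.arctan2(e[1],e[0])))
# bar
for z in(138,140,142):
    r=cv2.boxPoints(((265.2075,233.726),(21.84,5.22),74.0546)); W=plane(t,r,z); e=[W[(i+1)%4]-W[i] for i in range(4)]
    print(z,W.mean(0),[np.linalg.norm(x).round(1) for x in e],[np.degrees(np.arctan2(x[1],x[0])).round(1) for x in e])
# box rails in top: edges picks from crop
pk=np.array([(50,140),(380,45),(470,325),(440,300),(120,405)])/6+[215,200]
W=plane(t,pk,121);print(W.round(1))
for a,b in((0,1),(1,2),(4,2),(0,4)):
    e=W[b]-W[a];print(a,b,np.linalg.norm(e),np.degrees(np.arctan2(e[1],e[0])))
# side bar
f=s["frame"][272:294,285:335]; print((f.max(2)).min()); m=(f.max(2)<75); ys,xs=np.nonzero(m);uv=np.c_[xs+285,ys+272];P,ok=depth(s,uv);print(len(uv),uv.min(0),uv.max(0),np.median(P,0),P.min(0),P.max(0))
E
```

```text
ring tri (array([ 491.42171491, -288.02330043,   84.78416189]), np.float64(1.4299261111935104), np.float64(1.429926111193629))
ring ray/plane [ 492.88665523 -288.01829246   84.37728723]
ring ray/plane [ 490.39825702 -291.27506853   83.10729279]
[[552, 139], [557, 200], [550, 248], [359, 269], [350, 159]]
[[ 714.9 -458.1  173.5]
 [ 575.9 -490.6  110.4]
 [ 458.9 -489.5   58.8]
 [ 403.5    3.3   60.2]
 [ 660.6   29.5  175.1]] [ 562.75853259 -281.0677404   115.59861701]
138 [485.30718278 232.63543934 138.        ] [np.float64(12.6), np.float64(53.1), np.float64(12.6), np.float64(53.1)] [np.float64(-73.7), np.float64(-163.1), np.float64(106.3), np.float64(16.9)]
140 [485.13376105 232.36391756 140.        ] [np.float64(12.6), np.float64(53.0), np.float64(12.6), np.float64(53.0)] [np.float64(-73.7), np.float64(-163.1), np.float64(106.3), np.float64(16.9)]
142 [484.96033932 232.09239577 142.        ] [np.float64(12.6), np.float64(52.9), np.float64(12.5), np.float64(52.9)] [np.float64(-73.7), np.float64(-163.1), np.float64(106.3), np.float64(16.9)]
[[511.8 338.9 121. ]
 [551.5 203.7 121. ]
 [437.2 165.4 121. ]
 [447.3 177.7 121. ]
 [403.7 307.6 121. ]]
0 1 140.88692418824152 -73.65705201679567
1 2 120.53918055016567 -161.46993347784309
4 2 146.11737858150855 -76.75005704097913
0 4 112.56810275007086 -163.86952702184774
45
401 [293 275] [325 289] [482.63074707 238.56091256 131.29640233] [325.86975782 222.74824488 115.77060608] [510.33319029 999.96248473 739.89637527]
```

```bash
cat >> h.py <<'E'
def rel(target,zyaw=None,st=None):
    """shares from current measured pose: target TCP (mm), desired yaw of tool z (deg)"""
    st=st or read_state(); M=R.from_quat(st["tcp_rot"]).as_matrix()
    d=M.T@(np.array(target)-st["tool_pos"])/500
    out=[d.round(4)]
    zy=np.degrees(np.arctan2(M[1,2],M[0,2]))
    if zyaw is not None:
        tw=-(zyaw-zy)  # tool x down
        out.append([(round(((tw+k+180)%360-180),2), round(((tw+k+180)%360-180)/120,4)) for k in(0,180)])
    print("pos",st["tool_pos"].round(2),"zyaw",round(zy,2),"clock",st["clock"],"q",st["joint_pos"].round(3),"gap",round(st["finger_gap"],1),"F",st["contact_force"].round(2)); print("xdir",M[:,0].round(4)); print("rel",*out)
E
python3 -c "
from h import *
rel([484.5,232.8,220],106.6)"
```

```text
pos [ 268.88 -619.    205.28] zyaw -66.52 clock 0.3 q [ 1.011  0.426  0.074  1.606 -0.034  1.111 -0.067] gap 94.0 F [ 0.3   0.87 -0.21]
xdir [-2.e-04  3.e-04 -1.e+00]
rel [-0.029   1.0743 -1.3908] [(np.float64(-173.12), np.float64(-1.4427)), (np.float64(6.88), np.float64(0.0573))]
```

```bash
python3 -c "
from h import *
rel([480,-240,260],106.6)"
```

```text
pos [ 268.88 -619.    205.28] zyaw -66.52 clock 0.3 q [ 1.011  0.426  0.074  1.606 -0.034  1.111 -0.067] gap 94.0 F [ 0.3   0.87 -0.21]
xdir [-2.e-04  3.e-04 -1.e+00]
rel [-0.1093  0.6893 -0.5271] [(np.float64(-173.12), np.float64(-1.4427)), (np.float64(6.88), np.float64(0.0573))]
```

Emit:
apply_moves(
  commands=[
    [-0.109,0.689,-0.527,0.057,0.4],
    [-0.109,0.689,-0.527,0.057,0.4],
    [-0.109,0.689,-0.527,0.057,0.4],
    [-0.109,0.689,-0.527,0.057,0.4],
    [-0.109,0.689,-0.527,0.057,0.4],
    [-0.109,0.689,-0.527,0.057,0.4],
    [-0.109,0.689,-0.527,0.057,0.4],
    [-0.109,0.689,-0.527,0.057,0.4],
    [-0.109,0.689,-0.527,0.057,0.4],
    [-0.109,0.689,-0.527,0.057,0.4],
    [-0.109,0.689,-0.527,0.057,0.4],
    [-0.109,0.689,-0.527,0.057,0.4],
  ],
)

```text
clock: 1.3
tool_pos: [482.7, -235.2, 260.8]
tcp_rot: [0.421, 0.568, -0.42, 0.569]
contact_force: [0.0, -0.9, 0.3]
finger_gap: 56.5
```

```bash
python3 -c "
from h import *
rel([484.5,232.8,220],106.6)"
```

```text
pos [ 482.66 -235.24  260.82] zyaw -72.98 clock 1.3 q [ 0.456  0.158 -0.136  1.842  0.022  1.142 -0.962] gap 56.5 F [ 0.03 -0.87  0.34]
xdir [ 1.8e-03  8.0e-04 -1.0e+00]
rel [ 0.0824  0.2773 -0.894 ] [(np.float64(-179.58), np.float64(-1.4965)), (np.float64(0.42), np.float64(0.0035))]
```

Emit:
apply_moves(
  commands=[
    [0.04,0.277,-0.894,0.0035,0.55],
    [0.04,0.277,-0.894,0.0035,0.55],
    [0.04,0.277,-0.894,0.0035,0.55],
    [0.04,0.277,-0.894,0.0035,0.55],
    [0.04,0.277,-0.894,0.0035,0.55],
    [0.04,0.277,-0.894,0.0035,0.55],
    [0.04,0.277,-0.894,0.0035,0.55],
    [0.04,0.277,-0.894,0.0035,0.55],
    [0.04,0.277,-0.894,0.0035,0.55],
    [0.06,0.277,-0.894,0.0035,0.55],
    [0.08,0.277,-0.894,0.0035,0.55],
    [0.08,0.277,-0.894,0.0035,0.55],
  ],
)

```text
clock: 2.3
tool_pos: [483.4, 232.9, 218.8]
tcp_rot: [0.423, 0.567, -0.423, 0.566]
contact_force: [-1.5, -0.2, -0.5]
finger_gap: 42.1
```

```bash
python3 -c "
from h import *
rel([484.5,232.8,121.5],106.6)
s=snapshot('side');crop(s,220,180,420,380,3,'pics/a1.png')"
```

```text
pos [483.35 232.92 218.85] zyaw -73.53 clock 2.3 q [-0.126  0.226 -0.509  1.875  0.123  1.071 -1.966] gap 42.1 F [-1.49 -0.24 -0.46]
xdir [-9.0e-04  1.7e-03 -1.0e+00]
rel [0.1947 0.0022 0.0012] [(np.float64(179.87), np.float64(1.499)), (np.float64(-0.13), np.float64(-0.001))]
```

View pics/a1.png

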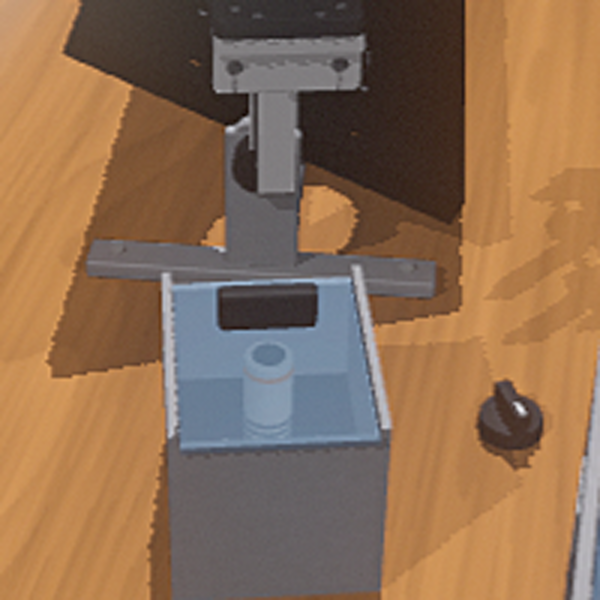

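The gripper is in line above the bar, so I descend and close on it.

Emit:
apply_moves(
  commands=[
    [0.08,0.001,0.001,-0.001,0.55],
    [0.13,0.001,0.001,-0.001,0.55],
    [0.17,0.001,0.001,-0.001,0.55],
    [0.194,0.001,0.001,-0.001,0.55],
    [0.194,0.001,0.001,-0.001,0.55],
    [0.194,0.001,0.001,-0.001,0.9],
    [0.194,0.001,0.001,-0.001,0.95],
    [0.194,0.001,0.001,-0.001,0.95],
    [0.194,0.001,0.001,-0.001,0.95],
  ],
  squeeze=12,
)

```text
clock: 3.1
tool_pos: [486.0, 227.8, 124.2]
tcp_rot: [0.425, 0.566, -0.423, 0.566]
contact_force: [-0.1, 1.5, 1.0]
finger_gap: 19.1
```

```bash
python3 -c "
from h import *
rel([484.5,232.8,121.5],106.6)
s=snapshot('side');crop(s,220,180,420,380,3,'pics/a2.png')"
```

```text
pos [485.97 227.82 124.23] zyaw -73.68 clock 3.1 q [-0.15   0.332 -0.486  1.972  0.199  0.882 -2.027] gap 19.1 F [-0.09  1.5   0.96]
xdir [ 1.9e-03  9.0e-04 -1.0e+00]
rel [ 0.0055 -0.     -0.0104] [(np.float64(179.72), np.float64(1.4977)), (np.float64(-0.28), np.float64(-0.0023))]
```

View pics/a2.png

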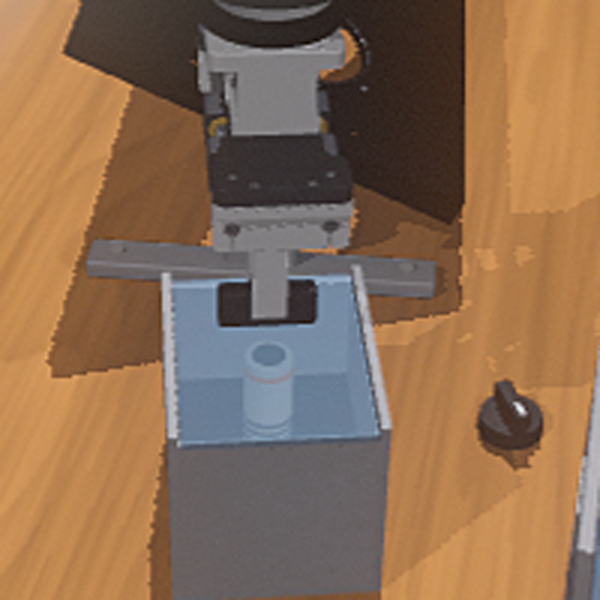

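Emit:
apply_moves(
  commands=[
    [0,0,0,0,1],
    [0,0,0,0,1],
    [0,0,0,0,1],
  ],
  squeeze=12,
)

```text
clock: 3.4
tool_pos: [485.7, 228.4, 124.0]
tcp_rot: [0.424, 0.566, -0.423, 0.566]
contact_force: [-2.0, 2.7, 7.5]
finger_gap: 14.0
```

```bash
python3 -c "
from h import *
rel([484.5,232.8,121.5],106.6)
s=snapshot('top');crop(s,195,180,325,285,6,'pics/a3.png')"
```

```text
pos [485.68 228.37 123.98] zyaw -73.64 clock 3.4 q [-0.151  0.333 -0.486  1.972  0.199  0.881 -2.027] gap 14.0 F [-1.96  2.72  7.49]
xdir [ 0.0015  0.0013 -1.    ]
rel [ 0.005   0.0002 -0.0092] [(np.float64(179.76), np.float64(1.498)), (np.float64(-0.24), np.float64(-0.002))]
```

View pics/a3.png

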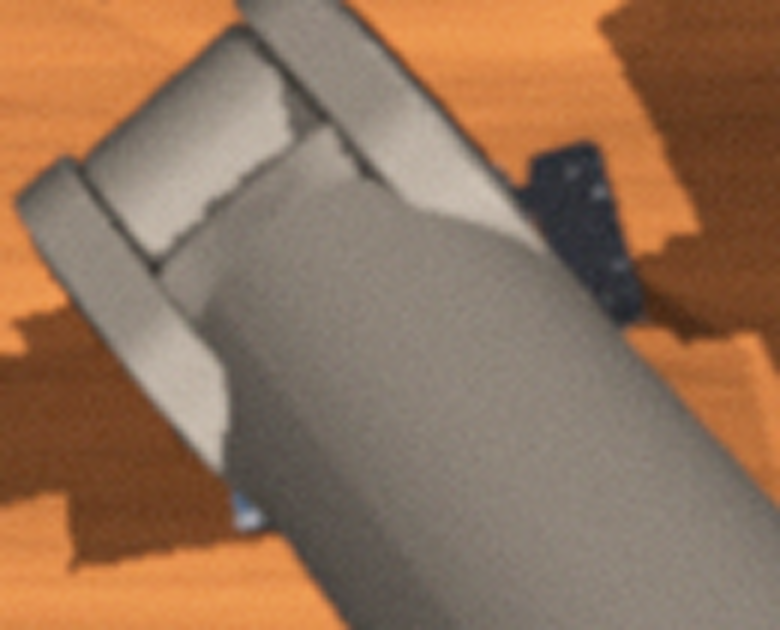

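Emit:
apply_moves(
  commands=[
    [-0.004,0,0,0,1],
    [-0.004,0,-0.02,0,1],
    [-0.004,0,-0.05,0,1],
    [-0.004,0,-0.08,0,1],
    [-0.004,0,-0.11,0,1],
    [-0.004,0,-0.14,0,1],
    [-0.004,0,-0.17,0,1],
    [-0.004,0,-0.2,0,1],
    [-0.004,0,-0.22,0,1],
    [-0.004,0,-0.23,0,1],
    [-0.004,0,-0.234,0,1],
    [-0.004,0,-0.234,0,1],
  ],
  squeeze=20,
)

```text
clock: 4.45
tool_pos: [452.9, 338.7, 124.7]
tcp_rot: [0.424, 0.565, -0.424, 0.566]
contact_force: [4.8, -2.8, -6.2]
finger_gap: 13.7
```

```bash
python3 -c "
from h import *
rel([485.7-32.9,228.4+110.2,124],106.6)
s=snapshot('side');crop(s,220,180,420,400,3,'pics/a4.png')"
```

```text
pos [452.86 338.72 124.73] zyaw -73.69 clock 4.45 q [-0.339  0.383 -0.513  1.905  0.235  0.914 -2.253] gap 13.7 F [ 4.85 -2.78 -6.2 ]
xdir [ 3.0e-04 -1.8e-03 -1.0e+00]
rel [ 0.0015 -0.0002  0.0002] [(np.float64(179.71), np.float64(1.4976)), (np.float64(-0.29), np.float64(-0.0024))]
```

View pics/a4.png

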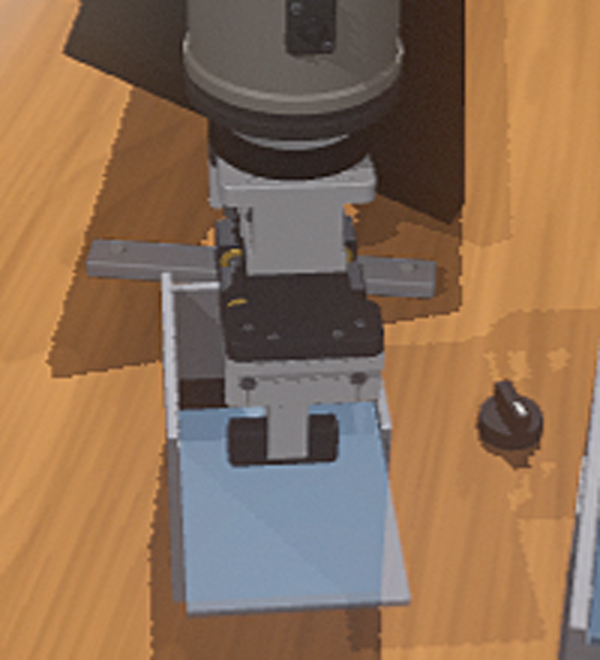

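Emit:
apply_moves(
  commands=[
    [0,0,-0.006,0,1],
    [0,0,-0.008,0,1],
    [0,0,-0.008,0,1],
  ],
)

```text
clock: 4.75
tool_pos: [452.9, 338.9, 124.6]
tcp_rot: [0.423, 0.564, -0.427, 0.567]
contact_force: [7.4, -20.6, 3.8]
finger_gap: 13.8
```

```bash
python3 -c "
from h import *
rel([452.9,338.7,220],106.6)"
```

```text
pos [452.86 338.86 124.64] zyaw -73.84 clock 4.75 q [-0.344  0.384 -0.511  1.903  0.239  0.919 -2.26 ] gap 13.8 F [  7.36 -20.65   3.77]
xdir [ 6.0e-04 -6.6e-03 -1.0e+00]
rel [-0.1907 -0.0003  0.0016] [(np.float64(179.56), np.float64(1.4963)), (np.float64(-0.44), np.float64(-0.0037))]
```

Emit:
apply_moves(
  commands=[
    [0,0,0.009,0,1],
    [0,0,0.009,0,0.6],
    [0,0,0.009,0,0.6],
    [0,0,0.009,0,0.6],
    [0,0,0.009,0,0.6],
    [-0.04,0,0.009,0,0.6],
    [-0.1,0,0.009,0,0.5],
    [-0.18,0,0.009,0,0.5],
    [-0.26,0.0,0.009,0,0.5],
    [-0.34,0.0,0.009,0,0.5],
    [-0.34,0.0,0.009,0,0.5],
  ],
)

```text
clock: 5.67
tool_pos: [454.1, 341.8, 303.0]
tcp_rot: [0.427, 0.565, -0.42, 0.567]
contact_force: [-0.8, 1.4, 0.1]
finger_gap: 47.0
```

```bash
python3 -c "
from h import *
rel([452.9,338.7,220],106.6)
s=snapshot('side');crop(s,220,180,420,400,3,'pics/a5.png');cv2.imwrite('pics/a5f.png',s['frame'])
t=snapshot('top');crop(t,195,180,325,285,6,'pics/a5t.png')"
```

```text
pos [454.06 341.8  302.95] zyaw -73.63 clock 5.6667 q [-0.292  0.213 -0.548  1.706  0.119  1.245 -2.151] gap 47.0 F [-0.77  1.37  0.06]
xdir [ 0.008  0.006 -1.   ]
rel [ 0.1658 -0.0055  0.0059] [(np.float64(179.77), np.float64(1.4981)), (np.float64(-0.23), np.float64(-0.0019))]
```

View pics/a5.png

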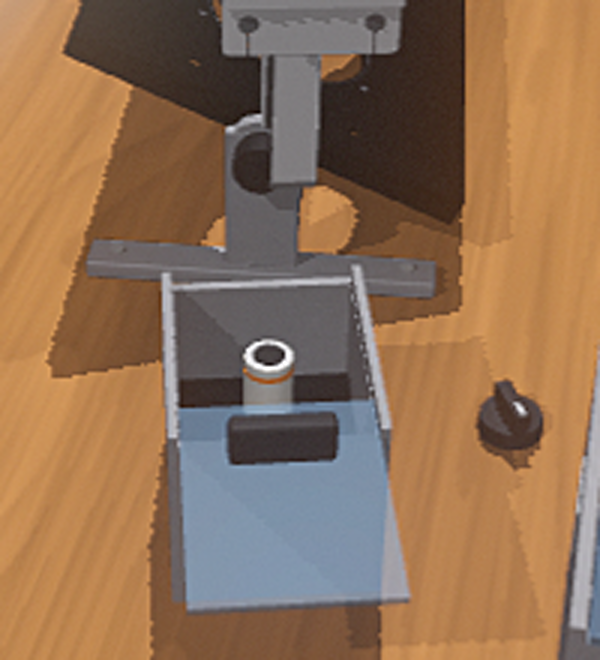

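View pics/a5t.png

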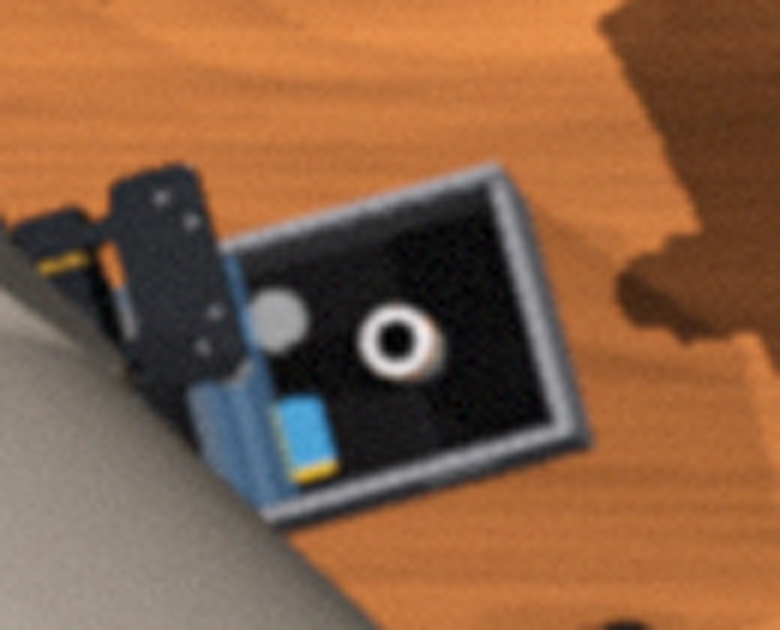

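Both views show the lid fully open and the probe's white top ring free. It is at about top (261.3,236.8) and side (309.7,298.7).

```bash
cat >> h.py <<'E'
def tri(t,s,u,v):
    a=dirs(t,[u])[0];b=dirs(s,[v])[0];a/=np.linalg.norm(a);b/=np.linalg.norm(b)
    A=np.eye(3)-np.outer(a,a);B=np.eye(3)-np.outer(b,b)
    p=np.linalg.solve(A+B,A@t["xyz"]+B@s["xyz"]);return p,np.linalg.norm(A@(p-t["xyz"]))
E
python3 - <<'E'
from h import *
t=snapshot("top");s=snapshot("side")
r=[]
for q,(x0,y0,x1,y1) in((t,(250,226,273,247)),(s,(297,290,322,304))):
    f=q["frame"][y0:y1,x0:x1].astype(int); m=((f.min(2)>150)).astype(np.uint8)
    n,l,st,c=cv2.connectedComponentsWithStats(m); i=1+np.argmax(st[1:,4]); uv=np.argwhere(l==i)[:,::-1]+[x0,y0]
    h=cv2.convexHull(uv.astype(np.float32)); e=cv2.fitEllipse(h); P,ok=depth(q,uv); print(len(uv),e,np.median(P[ok],0)); r.append(e[0])
print(tri(t,s,*r)); 
for z in(100,104,108): print(plane(t,[r[0]],z),plane(s,[r[1]],z))
E
```

```text
69 ((260.7105407714844, 236.3175811767578), (10.98751163482666, 11.451972007751465), 116.62480926513672) [482.09271521 247.54683648 105.12005619]
81 ((309.13629150390625, 298.2347717285156), (10.639754295349121, 16.3210506439209), 90.56317138671875) [481.248323   248.73273501 105.01519045]
(array([480.84352143, 248.02267154, 105.28518546]), np.float64(0.7593353778313076))
[[482.03171771 248.88642608 100.        ]] [[481.35951691 241.75749233 100.        ]]
[[481.70481382 248.30972116 104.        ]] [[480.38754854 246.49704093 104.        ]]
[[481.37790993 247.73301623 108.        ]] [[479.41558017 251.23658953 108.        ]]
```

```bash
python3 -c "
from h import *
rel([481,248,190],106.6)"
```

```text
pos [452.07 339.03 294.18] zyaw -73.65 clock 5.8667 q [-0.292  0.22  -0.546  1.717  0.12   1.239 -2.153] gap 47.1 F [-0.02  0.49 -1.36]
xdir [-9.e-04 -7.e-04 -1.e+00]
rel [0.2084 0.0045 0.1909] [(np.float64(179.75), np.float64(1.4979)), (np.float64(-0.25), np.float64(-0.0021))]
```

Emit:
apply_moves(
  commands=[
    [0.05,0.004,0.04,-0.002,0.5],
    [0.1,0.004,0.1,-0.002,0.5],
    [0.15,0.004,0.16,-0.002,0.5],
    [0.2,0.004,0.19,-0.002,0.5],
    [0.208,0.004,0.191,-0.002,0.5],
    [0.208,0.004,0.191,-0.002,0.5],
  ],
)

```text
clock: 6.37
tool_pos: [480.1, 246.9, 188.5]
tcp_rot: [0.422, 0.567, -0.424, 0.566]
contact_force: [-0.8, 0.3, 1.2]
finger_gap: 47.2
```

```bash
python3 -c "
from h import *
s=snapshot('side');crop(s,220,180,420,400,3,'pics/a6.png')
rel([481,248,60],106.6)
"
```

```text
pos [480.51 248.49 190.15] zyaw -73.41 clock 6.4167 q [-0.175  0.263 -0.493  1.897  0.143  1.019 -2.01 ] gap 46.8 F [-0.38  1.01 -0.07]
xdir [-2.3e-03 -4.0e-04 -1.0e+00]
rel [0.2603 0.0013 0.0013] [(np.float64(179.99), np.float64(1.4999)), (np.float64(-0.01), np.float64(-0.0001))]
```

View pics/a6.png

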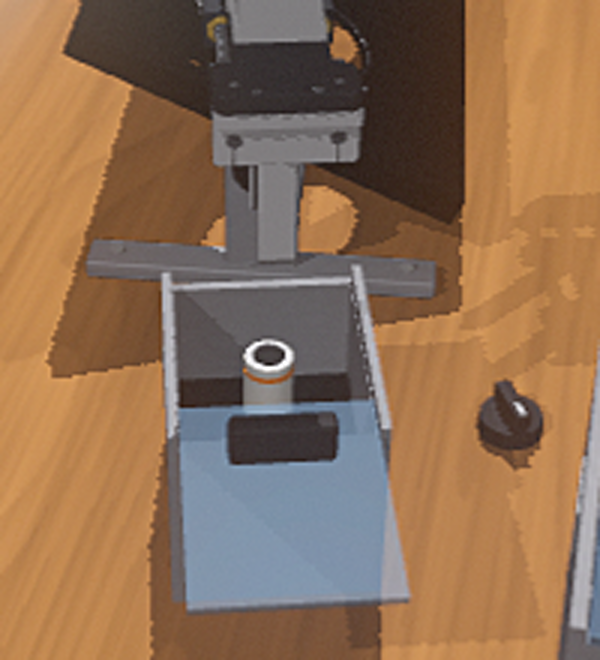

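```bash
python3 -c "
from h import *
s=snapshot('side')
p=np.array([480.7,248.2,190]);y=np.array([-.2823,.9593,0]);x=np.array([.9593,.2823,0])
for d in(0,23.5,36): print(d,[((proj(s,p+d*y+k*x)[0]-[220,180])*3).round(0) for k in(-8,0,8)])
"
```

```text
0 [array([283., 231.]), array([268., 231.]), array([253., 232.])]
23.5 [array([287., 257.]), array([271., 258.]), array([256., 258.])]
36 [array([289., 271.]), array([273., 272.]), array([258., 273.])]
```

```bash
python3 -c "
from h import *
rel([482.5,245,60],106.6)
rel([482.5,245,125],106.6)
"
```

```text
pos [480.9  249.38 191.17] zyaw -73.36 clock 6.4667 q [-0.175  0.262 -0.493  1.896  0.143  1.019 -2.01 ] gap 47.0 F [0.03 1.24 1.61]
xdir [-7.e-04  6.e-04 -1.e+00]
rel [0.2623 0.0007 0.0095] [(np.float64(-179.96), np.float64(-1.4997)), (np.float64(0.04), np.float64(0.0003))]
pos [480.9  249.38 191.17] zyaw -73.36 clock 6.4667 q [-0.175  0.262 -0.493  1.896  0.143  1.019 -2.01 ] gap 47.0 F [0.03 1.24 1.61]
xdir [-7.e-04  6.e-04 -1.e+00]
rel [0.1323 0.0006 0.0094] [(np.float64(-179.96), np.float64(-1.4997)), (np.float64(0.04), np.float64(0.0003))]
```

Emit:
apply_moves(
  commands=[
    [0.05,0.001,0.008,0,0.5],
    [0.1,0.001,0.008,0,0.5],
    [0.14,0.001,0.008,0,0.5],
    [0.15,0.001,0.008,0,0.5],
    [0.15,0.001,0.008,0,0.5],
  ],
)

```text
clock: 6.88
tool_pos: [482.3, 245.5, 115.8]
tcp_rot: [0.422, 0.568, -0.423, 0.567]
contact_force: [-0.4, 0.3, 0.6]
finger_gap: 47.2
```

```bash
python3 -c "
from h import *
s=snapshot('side');crop(s,260,240,380,340,6,'pics/a7.png')
rel([482.5,245,60],106.6)
p=np.array([482.5,245,115]);y=np.array([-.2823,.9593,0])
for P in (p,p+36*y,[481,248,105]): print((proj(s,P)[0]-[260,240])*6)
"
```

```text
pos [482.94 245.64 116.85] zyaw -73.35 clock 6.9333 q [-0.195  0.349 -0.473  1.966  0.204  0.872 -2.056] gap 46.9 F [0.54 0.74 0.16]
xdir [ 2.e-04  6.e-04 -1.e+00]
rel [ 0.1137 -0.0012  0.001 ] [(np.float64(-179.95), np.float64(-1.4996)), (np.float64(0.05), np.float64(0.0004))]
[288.91851617 314.39197554]
[298.8073054  398.49403554]
[291.58384619 349.69498288]
```

View pics/a7.png

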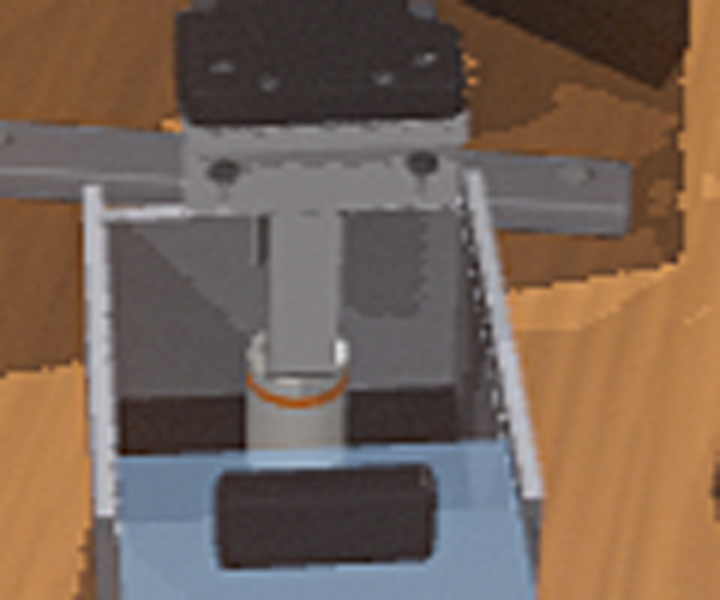

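Emit:
apply_moves(
  commands=[
    [0.04,0,0.001,0,0.5],
    [0.08,0,0.001,0,0.5],
    [0.105,0,0.001,0,0.5],
    [0.108,0,0.001,0,0.5],
    [0.108,0,0.001,0,0.5],
  ],
  squeeze=8,
)

```text
clock: 7.35
tool_pos: [483.2, 244.4, 62.6]
tcp_rot: [0.423, 0.567, -0.423, 0.567]
contact_force: [-0.4, -0.4, 0.6]
finger_gap: 47.1
```

Emit:
apply_moves(
  commands=[
    [0,0,0,0,0.65],
    [0,0,0,0,0.7],
    [0,0,0,0,0.8],
    [0,0,0,0,0.8],
    [0,0,0,0,0.8],
  ],
  squeeze=8,
)

```text
clock: 7.77
tool_pos: [483.3, 245.2, 62.8]
tcp_rot: [0.423, 0.567, -0.422, 0.567]
contact_force: [-1.4, 5.0, 2.4]
finger_gap: 28.1
```

```bash
python3 -c "
from h import *
s=snapshot('side');crop(s,260,240,380,340,6,'pics/a8.png')
rel([482.5,245,60],106.6);print(read_state()['moment'])
"
```

```text
pos [483.27 245.24  62.74] zyaw -73.39 clock 7.8167 q [-0.22   0.423 -0.448  2.005  0.258  0.766 -2.102] gap 28.1 F [-1.16  5.3   3.29]
xdir [ 0.0011  0.0018 -1.    ]
rel [ 0.0055 -0.0016  0.    ] [(np.float64(-179.99), np.float64(-1.4999)), (np.float64(0.01), np.float64(0.0001))]
[ 1.45830975  0.36510935 -0.04367262]
```

View pics/a8.png

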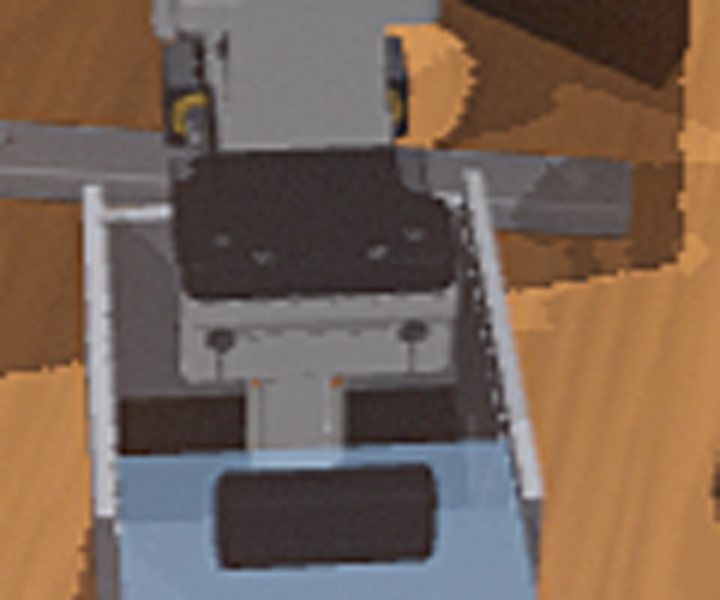

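Emit:
apply_moves(
  commands=[
    [0,0,-0.002,0,0.85],
    [-0.02,0,-0.002,0,0.85],
    [-0.05,0,-0.002,0,0.85],
    [-0.09,0,-0.002,0,0.85],
    [-0.13,0,-0.002,0,0.85],
    [-0.16,0,-0.002,0,0.85],
    [-0.172,0,-0.002,0,0.85],
    [-0.172,0,-0.002,0,0.85],
    [-0.172,0,-0.002,0,0.85],
  ],
  squeeze=12,
)

```text
clock: 8.57
tool_pos: [482.6, 244.6, 147.6]
tcp_rot: [0.423, 0.567, -0.423, 0.567]
contact_force: [-0.3, -1.0, -2.2]
finger_gap: 27.5
```

```bash
python3 -c "
from h import *
s=snapshot('side');crop(s,240,200,400,330,5,'pics/a9.png')
rel([482.5-43*.958,245-43*.287,149],106.6);print(read_state()['moment'])
for P in ([427.2,230.3,121],): print((proj(s,P)[0]-[240,200])*5)
"
```

```text
pos [482.36 244.46 147.14] zyaw -73.43 clock 8.6167 q [-0.181  0.311 -0.483  1.941  0.178  0.933 -2.033] gap 27.6 F [-0.77  0.08 -2.15]
xdir [-9.e-04 -6.e-04 -1.e+00]
rel [-0.0036 -0.0854 -0.0008] [(np.float64(179.97), np.float64(1.4997)), (np.float64(-0.03), np.float64(-0.0003))]
[ 0.00445043 -0.00901878 -0.01910442]
[511.88266108 443.64206036]
```

View pics/a9.png

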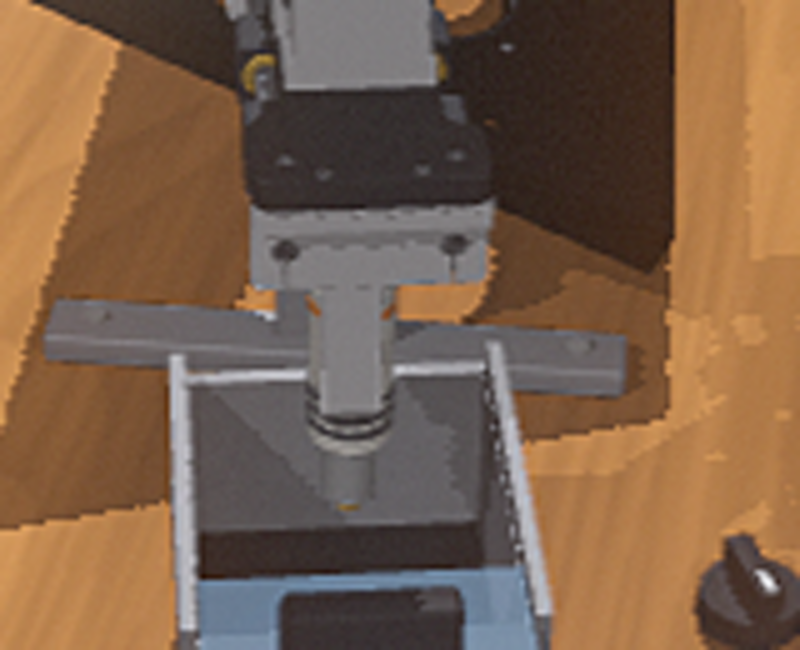

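Emit:
apply_moves(
  commands=[
    [0,-0.03,0,0,0.85],
    [0,-0.06,0,0,0.85],
    [0,-0.08,0,0,0.85],
    [0,-0.086,0,0,0.85],
    [0,-0.092,0,0,0.85],
    [0,-0.098,0,0,0.85],
    [0,-0.104,0,0,0.85],
    [0,-0.104,0,0,0.85],
  ],
  squeeze=7,
)

```text
clock: 9.28
tool_pos: [433.0, 230.1, 148.1]
tcp_rot: [0.423, 0.567, -0.423, 0.567]
contact_force: [0.5, -0.2, -0.9]
finger_gap: 27.4
```

```bash
python3 -c "
from h import *
s=snapshot('side');crop(s,240,200,400,330,5,'pics/a10.png')
rel([482.5,245,149],106.6);print(read_state()['moment'])
"
```

```text
pos [432.99 230.14 148.06] zyaw -73.43 clock 9.3333 q [-0.171  0.229 -0.506  2.045  0.141  0.9   -2.035] gap 27.8 F [ 0.65  0.13 -1.44]
xdir [ 1.e-04  1.e-04 -1.e+00]
rel [-0.0019  0.1034 -0.0003] [(np.float64(179.97), np.float64(1.4998)), (np.float64(-0.03), np.float64(-0.0002))]
[ 0.02377822 -0.1813272   0.03968986]
```

View pics/a10.png

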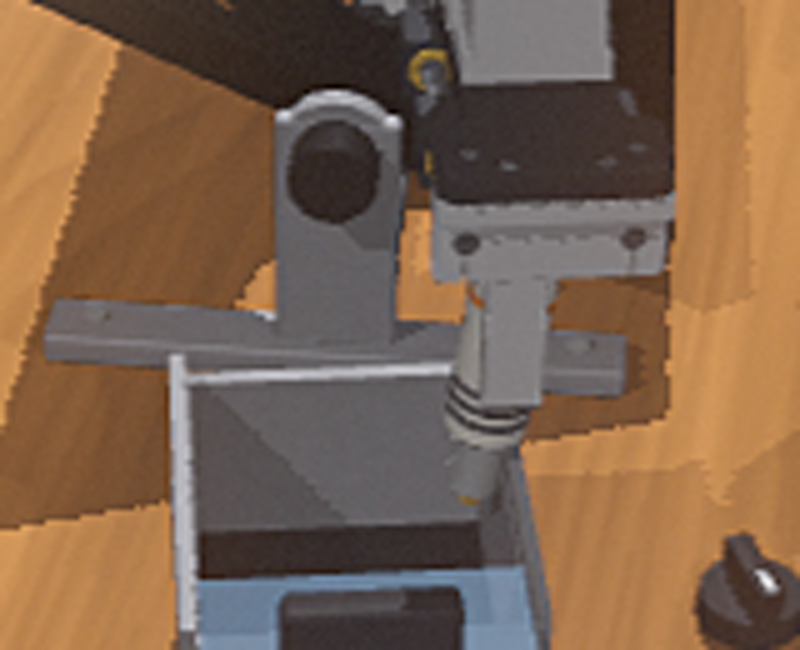

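Emit:
apply_moves(
  commands=[
    [0,-0.006,0,0,0.85],
    [0,-0.012,0,0,0.85],
    [0,-0.018,0,0,0.85],
    [0,-0.024,0,0,0.85],
    [0,-0.026,0,0,0.85],
    [0,-0.026,0,0,0.85],
  ],
  squeeze=7,
)

```text
clock: 9.83
tool_pos: [420.1, 226.3, 148.0]
tcp_rot: [0.423, 0.567, -0.423, 0.567]
contact_force: [0.3, 0.9, -1.4]
finger_gap: 27.8
```

```bash
python3 -c "
from h import *
s=snapshot('side');crop(s,300,220,380,320,6,'pics/a11.png')
rel([482.5,245,149],106.6);print(read_state()['moment'])
"
```

```text
pos [420.2  226.31 148.  ] zyaw -73.42 clock 9.8833 q [-0.168  0.208 -0.512  2.071  0.13   0.893 -2.035] gap 27.8 F [ 0.2  -0.45 -1.75]
xdir [-2.e-04 -1.e-04 -1.e+00]
rel [-0.002   0.1301 -0.0003] [(np.float64(179.98), np.float64(1.4998)), (np.float64(-0.02), np.float64(-0.0002))]
[ 0.039759   -0.07476343  0.01629502]
```

View pics/a11.png

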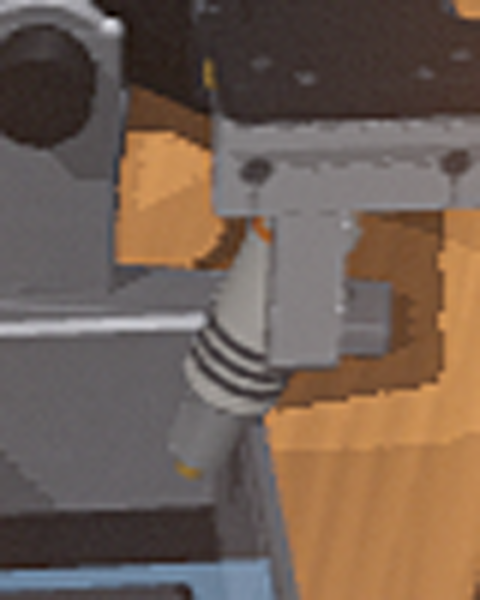

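Emit:
apply_moves(
  commands=[
    [0,0.002,0,0,0.9],
    [-0.02,0.006,0,0,0.9],
    [-0.05,0.01,0,0,0.9],
    [-0.1,0.02,0,0,0.9],
    [-0.15,0.03,0,0,0.9],
    [-0.2,0.03,0,0,0.9],
    [-0.2,0.03,0,0,0.9],
    [-0.2,0.03,0,0,0.9],
  ],
  squeeze=20,
)

```text
clock: 10.55
tool_pos: [435.4, 231.0, 249.5]
tcp_rot: [0.423, 0.566, -0.422, 0.567]
contact_force: [-0.3, -0.4, -2.0]
finger_gap: 27.3
```

```bash
python3 -c "
from h import *
s=snapshot('side');crop(s,270,110,390,210,6,'pics/a12.png')
rel([482.5,245,149],106.6);print(read_state()['moment'])
"
```

```text
pos [434.86 230.64 248.28] zyaw -73.43 clock 10.6 q [-0.14   0.118 -0.514  1.928  0.065  1.111 -1.961] gap 27.7 F [-0.43 -0.54 -2.4 ]
xdir [ 5.e-04  2.e-04 -1.e+00]
rel [ 0.1986  0.0994 -0.0004] [(np.float64(179.97), np.float64(1.4998)), (np.float64(-0.03), np.float64(-0.0002))]
[-0.00065841 -0.01750306  0.02413707]
```

View pics/a12.png

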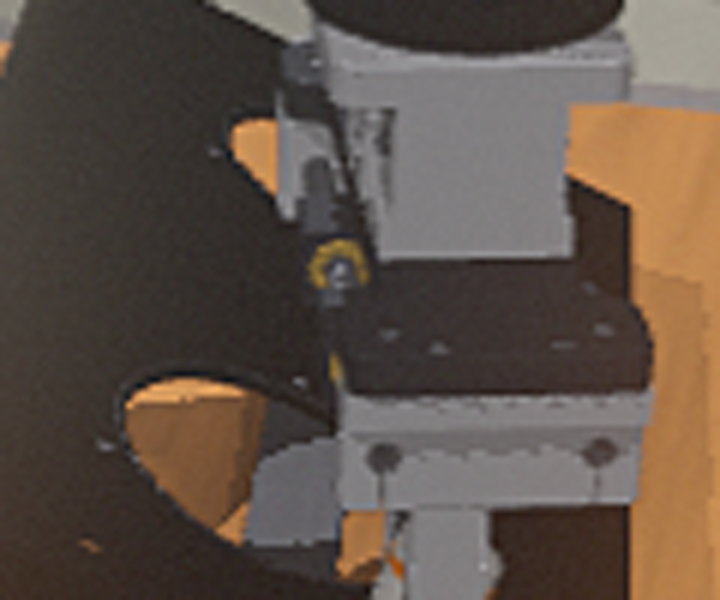

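```bash
python3 -c "
from h import *
s=snapshot('side');crop(s,310,185,370,255,8,'pics/a13.png');t=snapshot('top');cv2.imwrite('pics/a13t.png',t['frame'])
"
```

```text
(no output)
```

View pics/a13.png

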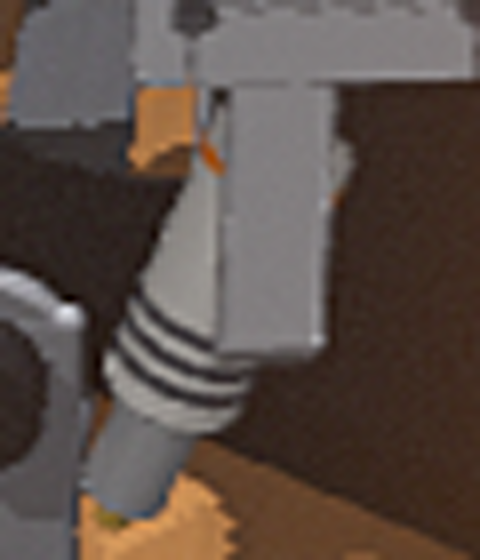

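View pics/a13t.png

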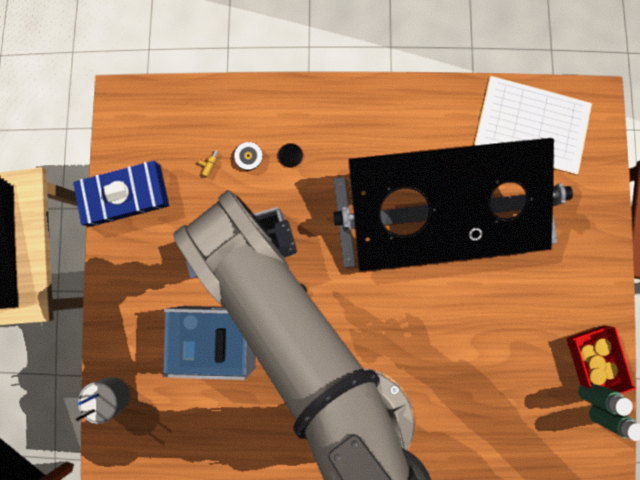

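```bash
cat > ang.py <<'E'
from h import *
def edge(s,p,q,rad=3.0,sign=None):
    """subpixel edge line near segment p->q (full px); returns two points on fit line"""
    g=cv2.GaussianBlur(cv2.cvtColor(s["frame"],cv2.COLOR_BGR2GRAY).astype(np.float32),(0,0),0.7)
    p=np.array(p,float);q=np.array(q,float);d=(q-p)/np.linalg.norm(q-p);n=np.array([-d[1],d[0]])
    pts=[]
    o=np.arange(-rad,rad+.01,.1)
    for a in np.arange(0,np.linalg.norm(q-p),0.5):
        c=p+a*d+o[:,None]*n
        v=cv2.remap(g,c[None,:,0].astype(np.float32),c[None,:,1].astype(np.float32),cv2.INTER_LINEAR)[0]
        gr=abs(np.gradient(v)); gr=np.where(gr>.6*gr.max(),gr,0); pts.append(p+a*d+n*(o*gr).sum()/gr.sum())
    pts=np.array(pts,np.float32)
    vx,vy,x,y=cv2.fitLine(pts,cv2.DIST_HUBER,0,.01,.01).ravel(); 
    c=np.array([x,y]);dd=np.array([vx,vy]); r=((pts-c)@np.array([-vy,vx])).std()
    return c-8*dd,c+8*dd,r
def axisdir(s,a,b,zt):
    A=dirs(s,[a,b]); N=np.cross(A[0],A[1]); d=np.cross(N,zt); d/=np.linalg.norm(d); return d*np.sign(d[2])
E
python3 - <<'E'
from ang import *
s=snapshot("side"); M=R.from_quat(read_state()["tcp_rot"]).as_matrix(); zt=M[:,2];yt=M[:,1]
o=np.array([310,185])
for nm,p,q in(("barrelL",(195,175),(135,290)),("sleeveL",(112,408),(92,475)),("sleeveR",(193,440),(166,500)),("vert finger L",(219,120),(219,340)),("fingerR",(330,110),(325,330))):
    a,b,r=edge(s,np.array(p)/8+o,np.array(q)/8+o,2); d=axisdir(s,a,b,zt); print(nm,a,b,r,d,"tilt",np.degrees(np.arctan2(-d@yt,d[2])))
E
```

```text
barrelL [327.85165 219.47499] [334.47928 204.91219] 0.14816764 [-0.32960646 -0.09795451  0.93902316] tilt 20.1968972754262
sleeveL [318.70703 246.35262] [325.8181 232.0197] 0.18897732 [-0.35483389 -0.10546843  0.92896142] tilt 21.809736343977264
sleeveR [330.40054 251.65704] [334.12003 236.09537] 0.41407266 [-0.15892106 -0.04712062  0.98616618] tilt 9.63520559442305
vert finger L [336.48596 220.7344 ] [337.48468 204.7656 ] 0.43662998 [-0.01663627 -0.00475026  0.99985032] tilt 1.0877745798829177
fingerR [350.38678 220.65938] [352.05432 204.7465 ] 0.46359533 [-0.03861575 -0.01129514  0.99919029] tilt 2.402192099662643
```

```bash
python3 -c "
from h import *
rel([345,490,330],96.6)
"
```

```text
pos [434.3  230.34 247.12] zyaw -73.42 clock 10.75 q [-0.14   0.12  -0.514  1.929  0.065  1.111 -1.961] gap 27.3 F [ 0.01 -0.33 -1.86]
xdir [-1.6e-03 -7.0e-04 -1.0e+00]
rel [-0.1658 -0.0232 -0.5487] [(np.float64(-170.02), np.float64(-1.4168)), (np.float64(9.98), np.float64(0.0832))]
```

Emit:
apply_moves(
  commands=[
    [-0.03,-0.002,-0.04,0.02,0.9],
    [-0.07,-0.006,-0.12,0.04,0.9],
    [-0.1,-0.01,-0.2,0.06,0.9],
    [-0.13,-0.014,-0.28,0.083,0.9],
    [-0.16,-0.018,-0.36,0.083,0.9],
    [-0.166,-0.022,-0.44,0.083,0.9],
    [-0.166,-0.023,-0.51,0.083,0.9],
    [-0.166,-0.023,-0.549,0.083,0.9],
    [-0.166,-0.023,-0.549,0.083,0.9],
    [-0.166,-0.023,-0.549,0.083,0.9],
    [-0.166,-0.023,-0.549,0.083,0.9],
  ],
)

```text
clock: 11.67
tool_pos: [345.7, 489.7, 330.1]
tcp_rot: [0.47, 0.528, -0.471, 0.528]
contact_force: [0.1, -0.6, -1.8]
finger_gap: 27.4
```

```bash
python3 -c "
from h import *
rel([345,490,330],96.6)
s=snapshot('side');p=proj(s,[345,490,330])[0].astype(int);print(p)
crop(s,max(p[0]-50,0),p[1]-60,p[0]+50,p[1]+40,8,'pics/b1.png')
crop(s,max(p[0]-35,0),p[1]-40,p[0]+35,p[1]+33,8,'pics/b1.png')
np.savez('/tmp/b1.npz',**{k:np.array(v) for k,v in s.items()},M=R.from_quat(read_state()['tcp_rot']).as_matrix())
"
```

```text
pos [345.73 489.74 330.1 ] zyaw -83.4 clock 11.6667 q [-0.538  0.28  -0.655  1.586  0.174  1.336 -2.67 ] gap 27.4 F [ 0.15 -0.59 -1.75]
xdir [-9.0e-04 -1.4e-03 -1.0e+00]
rel [ 0.0002 -0.0014 -0.0007] [(np.float64(-180.0), np.float64(-1.5)), (np.float64(0.0), np.float64(0.0))]
[385 294]
```

View pics/b1.png

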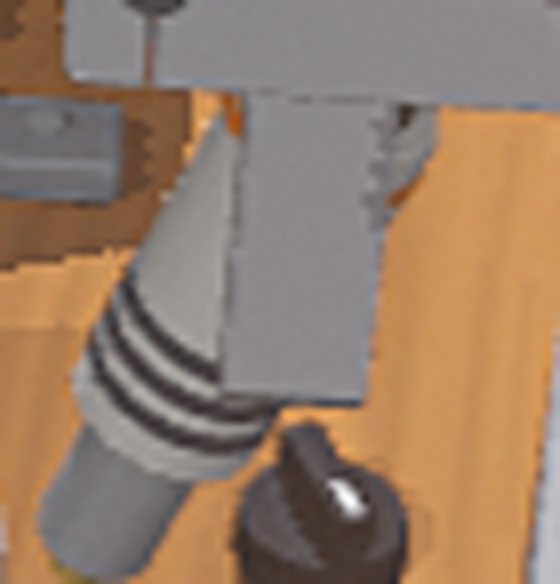

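```bash
python3 - <<'E'
from ang import *
z=np.load('/tmp/b1.npz'); s={k:z[k] for k in z.files}; s["vfov"]=float(s["vfov"]);s["cx"]=float(s["cx"]);s["cy"]=float(s["cy"])
M=s["M"];zt=M[:,2];yt=M[:,1];o=np.array([350,254])
for nm,p,q in(("barrelL",(210,140),(90,345)),("barrelL1",(210,140),(125,285)),("sleeveL",(85,440),(48,510)),("sleeveR",(188,492),(152,550)),("fingerL",(240,130),(226,370)),("fingerR",(383,230),(368,390)),("barrelR",(432,150),(390,205))):
    a,b,r=edge(s,np.array(p)/8+o,np.array(q)/8+o,2); d=axisdir(s,a,b,zt); print(nm,((a-o)*8).round(),((b-o)*8).round(),r.round(3),d.round(3),"tilt",np.degrees(np.arctan2(-d@yt,d[2])))
E
```

```text
barrelL [114. 291.] [175. 179.] 0.637 [-0.333 -0.037  0.942] tilt 19.611016154155376
barrelL1 [118. 282.] [180. 170.] 0.669 [-0.332 -0.037  0.942] tilt 19.561574643546706
sleeveL [ 28. 527.] [ 86. 413.] 0.13 [-0.306 -0.034  0.952] tilt 17.932025937701443
sleeveR [138. 573.] [204. 464.] 0.097 [-0.344 -0.039  0.938] tilt 20.29816428699706
fingerL [218. 313.] [229. 186.] 0.374 [0.005 0.002 1.   ] tilt -0.2660311457797016
fingerR [365. 375.] [383. 248.] 0.427 [-0.016 -0.001  1.   ] tilt 0.9373548232666745
barrelR [381. 235.] [448. 126.] 0.189 [-0.348 -0.039  0.937] tilt 20.50531704753693
```

```bash
python3 -c "
from h import *
rel([452,236,240],106.6)
"
```

```text
pos [346.08 489.44 330.44] zyaw -83.45 clock 11.7167 q [-0.537  0.279 -0.655  1.586  0.174  1.336 -2.67 ] gap 27.4 F [-0.09 -1.23 -0.95]
xdir [-3.0e-04 -1.1e-03 -1.0e+00]
rel [0.1814 0.1527 0.5276] [(np.float64(169.95), np.float64(1.4163)), (np.float64(-10.05), np.float64(-0.0837))]
```

Emit:
apply_moves(
  commands=[
    [0.0,0.02,0.05,-0.02,0.9],
    [0.02,0.04,0.12,-0.04,0.9],
    [0.06,0.07,0.2,-0.06,0.9],
    [0.09,0.09,0.28,-0.084,0.9],
    [0.12,0.11,0.36,-0.084,0.9],
    [0.15,0.13,0.44,-0.084,0.9],
    [0.17,0.15,0.51,-0.084,0.9],
    [0.18,0.153,0.528,-0.084,0.9],
    [0.18,0.153,0.528,-0.084,0.9],
    [0.18,0.153,0.528,-0.084,0.9],
  ],
)

```text
clock: 12.55
tool_pos: [452.3, 234.8, 240.9]
tcp_rot: [0.423, 0.566, -0.423, 0.567]
contact_force: [1.0, -0.2, -1.5]
finger_gap: 27.8
```

```bash
python3 -c "
from h import *
rel([452,236,148],106.6)
rel([416.2,225.1,148],106.6)
"
```

```text
pos [452.35 234.82 240.91] zyaw -73.54 clock 12.55 q [-0.115  0.161 -0.541  1.901  0.093  1.104 -1.976] gap 27.8 F [ 0.98 -0.18 -1.54]
xdir [-0.e+00 -5.e-04 -1.e+00]
rel [ 0.1858  0.     -0.0026] [(np.float64(179.86), np.float64(1.4988)), (np.float64(-0.14), np.float64(-0.0012))]
pos [452.35 234.82 240.91] zyaw -73.54 clock 12.55 q [-0.115  0.161 -0.541  1.901  0.093  1.104 -1.976] gap 27.8 F [ 0.98 -0.18 -1.54]
xdir [-0.e+00 -5.e-04 -1.e+00]
rel [ 0.1858 -0.0748 -0.0019] [(np.float64(179.86), np.float64(1.4988)), (np.float64(-0.14), np.float64(-0.0012))]
```

Emit:
apply_moves(
  commands=[
    [0.06,0,0,0,0.9],
    [0.12,0,0,0,0.9],
    [0.17,-0.01,0,0,0.9],
    [0.184,-0.03,0,0,0.9],
    [0.184,-0.048,0,0,0.9],
    [0.184,-0.058,0,0,0.9],
    [0.184,-0.064,0,0,0.9],
    [0.184,-0.069,0,0,0.9],
    [0.184,-0.073,0,0,0.9],
    [0.184,-0.075,0,0,0.9],
    [0.184,-0.075,0,0,0.9],
  ],
  squeeze=7,
)

```text
clock: 13.47
tool_pos: [416.5, 226.6, 149.6]
tcp_rot: [0.423, 0.567, -0.422, 0.568]
contact_force: [2.1, -0.4, -1.2]
finger_gap: 27.7
```

```bash
python3 -c "
from h import *
rel([416.2,225.1,148],106.6);print(read_state()['moment'])
s=snapshot('side');crop(s,300,220,380,320,6,'pics/b2.png')
"
```

```text
pos [416.47 226.6  149.62] zyaw -73.31 clock 13.4667 q [-0.139  0.204 -0.549  2.075  0.136  0.895 -2.044] gap 27.7 F [ 2.06 -0.38 -1.21]
xdir [ 1.3e-03  7.0e-04 -1.0e+00]
rel [ 0.0032 -0.0014  0.0027] [(np.float64(-179.91), np.float64(-1.4992)), (np.float64(0.09), np.float64(0.0008))]
[ 0.24609314 -0.41711079  0.01292857]
```

View pics/b2.png

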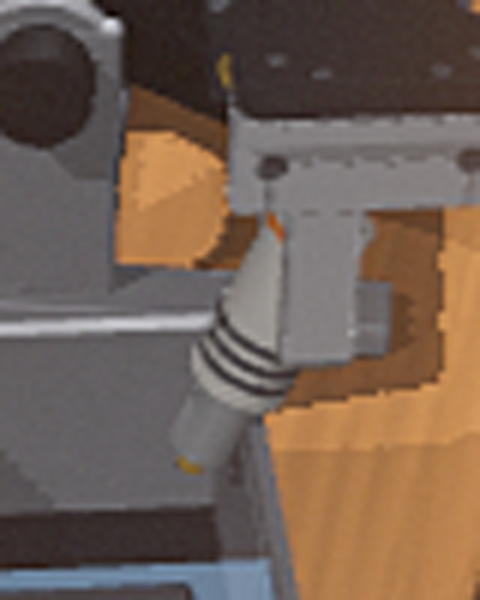

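Emit:
apply_moves(
  commands=[
    [0,-0.002,0,0,0.9],
    [0,-0.004,0,0,0.9],
    [0,-0.004,0,0,0.9],
    [0,-0.004,0,0,0.9],
  ],
  squeeze=5,
)

```text
clock: 13.85
tool_pos: [414.0, 225.7, 148.9]
tcp_rot: [0.422, 0.567, -0.422, 0.567]
contact_force: [0.6, 0.1, -1.3]
finger_gap: 27.7
```

```bash
python3 -c "
from h import *
rel([345,490,330],100);print(read_state()['moment'])
s=snapshot('side');crop(s,300,220,380,320,6,'pics/b3.png')
"
```

```text
pos [414.   225.66 148.95] zyaw -73.31 clock 13.85 q [-0.139  0.201 -0.55   2.08   0.134  0.894 -2.043] gap 27.7 F [ 0.57  0.12 -1.26]
xdir [-2.e-04 -1.e-04 -1.e+00]
rel [-0.3621  0.0196 -0.5461] [(np.float64(-173.31), np.float64(-1.4442)), (np.float64(6.69), np.float64(0.0558))]
[ 0.11788359 -0.1905953   0.01562355]
```

View pics/b3.png

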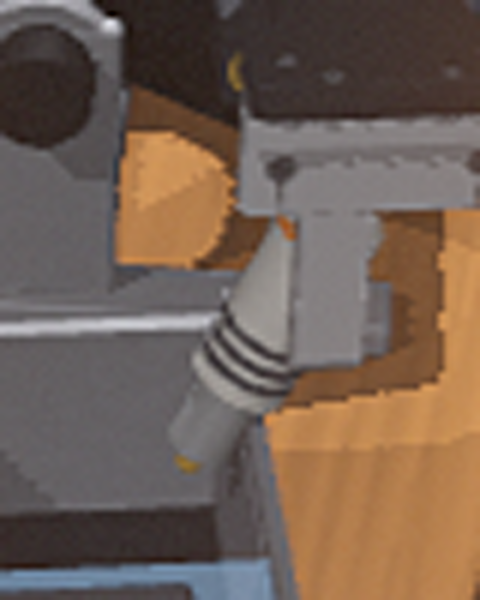

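Emit:
apply_moves(
  commands=[
    [0,0.002,0,0,0.9],
    [-0.02,0.008,0,0,0.9],
    [-0.06,0.015,0,0,0.9],
    [-0.12,0.019,-0.02,0,0.9],
    [-0.18,0.019,-0.08,0.02,0.9],
    [-0.25,0.019,-0.16,0.04,0.9],
    [-0.3,0.019,-0.24,0.056,0.9],
    [-0.34,0.019,-0.32,0.056,0.9],
    [-0.362,0.019,-0.4,0.056,0.9],
    [-0.362,0.019,-0.48,0.056,0.9],
    [-0.362,0.019,-0.546,0.056,0.9],
    [-0.362,0.019,-0.546,0.056,0.9],
  ],
  squeeze=20,
)

```text
clock: 14.9
tool_pos: [341.1, 495.4, 331.0]
tcp_rot: [0.454, 0.544, -0.453, 0.542]
contact_force: [-1.8, -2.0, -2.8]
finger_gap: 27.8
```

Emit:
apply_moves(
  commands=[
    [0,0,0,0,0.9],
    [0,0,0,0,0.9],
  ],
)

```text
clock: 15.07
tool_pos: [344.4, 490.1, 330.1]
tcp_rot: [0.454, 0.542, -0.455, 0.542]
contact_force: [0.4, -0.3, -2.4]
finger_gap: 27.3
```

```bash
python3 -c "
from h import *
rel([345,490,330],100)
s=snapshot('side');crop(s,345,240,425,340,6,'pics/b4.png')
np.savez('/tmp/b4.npz',**{k:np.array(v) for k,v in s.items()},M=R.from_quat(read_state()['tcp_rot']).as_matrix(),P=read_state()['tool_pos'])
"
```

```text
pos [344.41 490.11 330.08] zyaw -79.95 clock 15.0667 q [-0.51   0.285 -0.694  1.586  0.186  1.338 -2.622] gap 27.3 F [ 0.44 -0.3  -2.39]
xdir [-7.e-04 -4.e-04 -1.e+00]
rel [0.0002 0.0011 0.0004] [(np.float64(-179.95), np.float64(-1.4996)), (np.float64(0.05), np.float64(0.0004))]
```

View pics/b4.png

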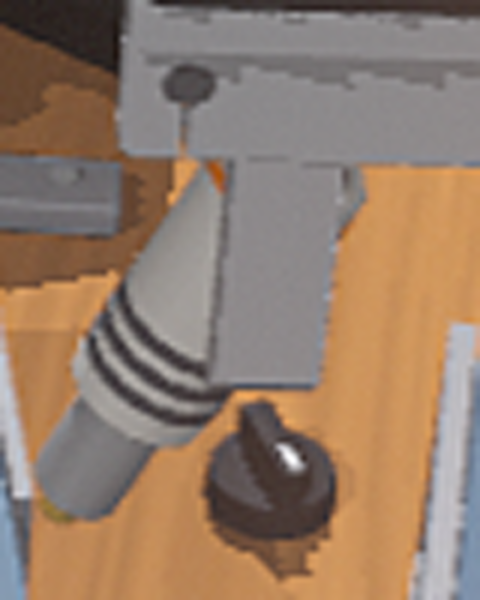

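```bash
python3 - <<'E'
from ang import *
z=np.load('/tmp/b4.npz'); s={k:z[k] for k in z.files}; s["vfov"]=float(s["vfov"]);s["cx"]=float(s["cx"]);s["cy"]=float(s["cy"])
M=s["M"];zt=M[:,2];yt=M[:,1];o=np.array([345,240])
for nm,p,q in(("barrelL",(200,185),(95,345)),("barrelL1",(200,185),(130,275)),("sleeveL",(73,410),(43,462)),("sleeveR",(138,455),(110,505)),("fingerL",(225,190),(213,350)),("fingerR",(335,230),(322,360)),("barrelR",(360,190),(342,230))):
    a,b,r=edge(s,np.array(p)/6+o,np.array(q)/6+o,2); d=axisdir(s,a,b,zt); print(nm,((a-o)*6).round(),((b-o)*6).round(),r.round(3),d.round(3),"tilt",np.degrees(np.arctan2(-d@yt,d[2])))
# depth cloud of probe
f=s["frame"];
ys,xs=np.mgrid[255:328,347:384]; uv=np.c_[xs.ravel(),ys.ravel()]; P,ok=depth(s,uv); P=P[ok]; rel=(P-s["P"])@M
k=(abs(rel[:,2])<20)&(abs(rel[:,1])<60); print(k.sum(), rel[k].min(0),rel[k].max(0))
np.save('/tmp/c.npy',np.c_[rel[k],f[uv[ok][k][:,1],uv[ok][k][:,0]]])
E
```

```text
barrelL [112. 314.] [160. 231.] 0.783 [-0.352 -0.061  0.934] tilt 20.952324893650363
barrelL1 [130. 265.] [186. 187.] 0.536 [-0.431 -0.075  0.899] tilt 25.97103972758811
sleeveL [ 25. 472.] [ 86. 399.] 0.36 [-0.491 -0.086  0.867] tilt 29.899834596315
sleeveR [104. 520.] [159. 441.] 0.113 [-0.406 -0.071  0.911] tilt 24.373590546169687
fingerL [208. 305.] [218. 209.] 0.181 [-0.004 -0.     1.   ] tilt 0.24672025783839982
fingerR [328. 333.] [340. 238.] 0.693 [-0.003 -0.     1.   ] tilt 0.21264927553479077
barrelR [333. 250.] [382. 167.] 0.116 [-0.332 -0.058  0.941] tilt 19.72570880744345
1015 [-48.77558631   3.61206604 -19.91641906] [45.45840573 37.43447207  6.78624833]
```

```bash
cat > sil.py <<'E'
from ang import *
def load(fn):
    z=np.load(fn); s={k:z[k] for k in z.files}
    for k in("vfov","cx","cy"): s[k]=float(s[k])
    return s
def sil(s,rows,x0,x1,side):
    """per-row crossing of R-B between background (wood) and grey"""
    f=cv2.GaussianBlur(s["frame"].astype(np.float32),(0,0),.5); c=f[:,:,2]-f[:,:,0]; out=[]
    for y in rows:
        l=c[y,x0:x1]; i=np.arange(x0,x1)
        th=0.5*(np.percentile(l,90)+np.percentile(l,10))
        b=l>th
        j=[k for k in range(len(l)-1) if (b[k] and not b[k+1] if side=='L' else (not b[k] and b[k+1]))]
        if not j: out.append((np.nan,y)); continue
        k=j[-1] if side=='L' else j[0]
        out.append((i[k]+(l[k]-th)/(l[k]-l[k+1]),y))
    return np.array(out)
def tilt(s,pts):
    M=s["M"];pts=pts[~np.isnan(pts[:,0])]
    vx,vy,x,y=cv2.fitLine(pts.astype(np.float32),cv2.DIST_HUBER,0,.01,.01).ravel(); c=np.array([x,y]);v=np.array([vx,vy])
    r=(pts-c)@np.array([-vy,vx]); d=axisdir(s,c-8*v,c+8*v,M[:,2]); return np.degrees(np.arctan2(-d@M[:,1],d[2])),r.std(),len(pts)
E
python3 - <<'E'
from sil import *
for fn,o,k,segs in(("/tmp/b4.npz",(345,240),6,dict(bL=(180,330,'L',(80,230)),sL=(405,470,'L',(15,100)),sR=(450,515,'R',(80,170)))),
                   ("/tmp/b1.npz",(350,254),8,dict(bL=(150,350,'L',(70,235)),sL=(435,515,'L',(15,110)),sR=(490,560,'R',(120,225))))):
    s=load(fn)
    for n,(a,b,sd,(xa,xb)) in segs.items():
        rows=range(o[1]+a//k+1,o[1]+b//k); p=sil(s,rows,o[0]+xa//k,o[0]+xb//k,sd); print(fn,n,tilt(s,p)); print(((p[:,0]-o[0])*k).round(0))
E
```

```text
/tmp/b4.npz bL (np.float64(25.730915567614915), np.float64(0.28477913800392096), 24)
[184. 181. 177. 172. 166. 162. 158. 154. 148. 144. 141. 135. 132. 127.
 124. 118. 116. 111. 106. 103. 102.  96.  95.  94.]
/tmp/b4.npz sL (np.float64(18.66619307473815), np.float64(0.22867831266219452), 10)
[63. 59. 56. 51. 48. 44. 41. 40. 38. 36.]
/tmp/b4.npz sR (np.float64(24.21210522751519), np.float64(0.08422223314148822), 9)
[147. 143. 140. 135. 131. 128. 123. 118. 114.]
/tmp/b1.npz bL (np.float64(20.445413885240782), np.float64(0.21773519817722586), 24)
[194. 188. 180. 174. 173. 165. 159. 156. 151. 148. 143. 138. 132. 127.
 122. 121. 113. 109. 106. 103.  97.  92.  88.  87.]
/tmp/b1.npz sL (np.float64(19.129752924664295), np.float64(0.13678572205714912), 9)
[69. 64. 61. 57. 51. 47. 41. 37. 37.]
/tmp/b1.npz sR (np.float64(19.832538681702193), np.float64(0.06283643124142681), 8)
[183. 178. 172. 167. 164. 159. 154. 149.]
```

```bash
python3 - <<'E'
from sil import *
s=load("/tmp/b4.npz"); p=sil(s,range(271,295),358,383,'L'); print("b4 bL",[tilt(s,p[a:b]) for a,b in((0,20),(2,18),(0,17),(4,21))])
p=sil(s,range(308,318),347,361,'L');print("sL",tilt(s,p[:7]))
s=load("/tmp/b1.npz"); p=sil(s,range(273,297),358,379,'L'); print("b1 bL",[tilt(s,p[a:b]) for a,b in((0,22),(2,20),(5,22))])
p=sil(s,range(309,318),351,363,'L');print("sL",tilt(s,p[:8]))
E
```

```text
b4 bL [(np.float64(26.395822933571264), np.float64(0.11788438131058729), 20), (np.float64(26.436326857386547), np.float64(0.11070051775777212), 16), (np.float64(26.564283230459587), np.float64(0.10843048718957028), 17), (np.float64(25.89601920650953), np.float64(0.15237635066794986), 17)]
sL (np.float64(22.887609150491468), np.float64(0.04368346969865147), 7)
b1 bL [(np.float64(20.476472874147262), np.float64(0.21193087838651625), 22), (np.float64(20.47610989397157), np.float64(0.14273691929880897), 18), (np.float64(20.389651338057362), np.float64(0.12199653796870447), 17)]
sL (np.float64(20.370481135464036), np.float64(0.062271291244568525), 8)
```

```bash
cat > cyl.py <<'E'
from sil import *
from scipy.optimize import least_squares
def fit(fn,box):
    s=load(fn); M=s["M"]; x0,y0,x1,y1=box
    ys,xs=np.mgrid[y0:y1,x0:x1]; uv=np.c_[xs.ravel(),ys.ravel()]; P,ok=depth(s,uv); col=s["frame"][uv[:,1],uv[:,0]].astype(int)
    r=(P-s["P"])@M   # tool frame: x down, y, z jaw (camera on -z side)
    k=ok&(abs(r[:,2])<25)&(abs(r[:,1])<60)
    return s,r[k],col[k]
def model(p,r):
    th,c,z0=p   # axis: passes (x=-19, y=c, z=z0); direction to tip (cos th, sin th,0)
    u=np.array([np.cos(th),np.sin(th)]); q=r[:,:2]-[-19,c]
    ax=q@u; pe=q@np.array([-u[1],u[0]]); return ax,np.hypot(pe,r[:,2]-z0)
def run(fn,box):
    s,r,col=fit(fn,box)
    p=np.array([np.radians(23),0.,0.])
    for it in range(6):
        ax,rho=model(p,r)
        b=(ax>0)&(ax<36)&(abs(rho-14)<(5 if it<2 else 3)); sl=(ax>41)&(ax<60)&(abs(rho-9)<(5 if it<2 else 3))
        # keep off finger: finger occupies |y|<11 and x<0
        nf=~((abs(r[:,1])<12)&(r[:,0]<1)); b&=nf
        def f(p):
            a,rh=model(p,r); return np.r_[rh[b]-14,rh[sl]-9]
        o=least_squares(f,p,loss='soft_l1'); p=o.x
    return np.degrees(p[0]),p[1:],b.sum(),sl.sum(),np.sqrt(np.mean(f(p)**2)),s,r,col,p
E
python3 - <<'E'
from cyl import *
for fn,box in(("/tmp/b4.npz",(345,262,405,332)),("/tmp/b1.npz",(352,265,412,332))):
    t,c,nb,ns,rms,s,r,col,p=run(fn,box); ax,rho=model(p,r); k=rho<16
    print(fn,t,c,nb,ns,rms,"axial max",np.sort(ax[k])[-5:]); 
    bl=k&(col.max(1)<90)&(ax>15)&(ax<40); print("dark bands ax",np.histogram(ax[bl],np.arange(14,42,2)))
    g=(rho<6)&(ax>55); print("brass",ax[g].max(),g.sum())
E
```

```text
/tmp/b4.npz 24.791004110834386 [ 2.95569242 -0.25620963] 505 205 0.7466083321049244 axial max [69.42361804 69.91146248 70.25726786 70.94230603 70.95963539]
dark bands ax (array([ 0,  9, 25,  0, 10, 30,  3, 15, 24,  3,  0,  0,  0]), array([14, 16, 18, 20, 22, 24, 26, 28, 30, 32, 34, 36, 38, 40]))
brass 70.95963538590073 13Traceback (most recent call last):
  File "<stdin>", line 3, in <module>
  File "cyl.py", line 14, in run
    s,r,col=fit(fn,box)
            ~~~^^^^^^^^
  File "cyl.py", line 6, in fit
    r=(P-s["P"])@M   # tool frame: x down, y, z jaw (camera on -z side)
         ~^^^^^
KeyError: 'P'
```

```bash
python3 -c "
from h import *
rel([450,70,330],96.6)
"
```

```text
pos [345.08 489.32 330.09] zyaw -80.04 clock 15.1167 q [-0.509  0.285 -0.693  1.587  0.186  1.338 -2.622] gap 27.3 F [ 1.32 -0.29 -1.8 ]
xdir [-2.e-04 -6.e-04 -1.e+00]
rel [7.000e-04 6.160e-02 8.623e-01] [(np.float64(-176.64), np.float64(-1.472)), (np.float64(3.36), np.float64(0.028))]
```

Emit:
apply_moves(
  commands=[
    [0,0.01,0.03,0,0.9],
    [0,0.02,0.09,0,0.9],
    [0,0.03,0.17,0.01,0.9],
    [0,0.04,0.25,0.02,0.9],
    [0,0.05,0.33,0.028,0.9],
    [0,0.061,0.41,0.028,0.9],
    [0,0.061,0.49,0.028,0.9],
    [0,0.061,0.57,0.028,0.9],
    [0,0.061,0.65,0.028,0.9],
    [0,0.061,0.73,0.028,0.9],
    [0,0.061,0.8,0.028,0.9],
    [0,0.061,0.862,0.028,0.9],
  ],
  squeeze=25,
)

```text
clock: 16.12
tool_pos: [449.0, 66.7, 330.6]
tcp_rot: [0.471, 0.527, -0.471, 0.527]
contact_force: [0.4, 0.8, -1.2]
finger_gap: 27.3
```

```bash
python3 -c "
from h import *
rel([440,-295,220],96.6)
"
```

```text
pos [449.01  66.69 330.63] zyaw -83.6 clock 16.1167 q [ 0.081 -0.025 -0.359  1.887 -0.008  1.277 -1.735] gap 27.3 F [ 0.45  0.84 -1.22]
xdir [ 1.e-03 -3.e-04 -1.e+00]
rel [ 0.2215 -0.0988  0.7168] [(np.float64(179.8), np.float64(1.4983)), (np.float64(-0.2), np.float64(-0.0017))]
```

Emit:
apply_moves(
  commands=[
    [0.0,-0.01,0.06,0,0.9],
    [0.0,-0.02,0.14,0,0.9],
    [0.02,-0.03,0.22,0,0.9],
    [0.05,-0.045,0.3,0,0.9],
    [0.08,-0.06,0.38,0,0.9],
    [0.11,-0.075,0.46,0,0.9],
    [0.14,-0.085,0.54,0,0.9],
    [0.17,-0.095,0.62,0,0.9],
    [0.2,-0.099,0.68,0,0.9],
    [0.22,-0.099,0.72,0,0.9],
    [0.22,-0.099,0.722,0,0.9],
    [0.22,-0.099,0.722,0,0.9],
  ],
)

```text
clock: 17.12
tool_pos: [440.2, -295.3, 219.6]
tcp_rot: [0.471, 0.527, -0.471, 0.527]
contact_force: [0.1, 0.6, -1.9]
finger_gap: 27.2
```

Emit:
apply_moves(
  commands=[
    [0,0,0,0,0.9],
    [0,0,0,0,0.9],
  ],
)

```text
clock: 17.28
tool_pos: [441.9, -293.0, 220.8]
tcp_rot: [0.47, 0.528, -0.47, 0.528]
contact_force: [-0.8, 0.4, -2.2]
finger_gap: 27.6
```

```bash
python3 -c "
from h import *
rel([442.9,-294.7,166.2],96.6)
s=snapshot('side');p=proj(s,read_state()['tool_pos'])[0].astype(int);print(p)
x0,y0=310,85
crop(s,310,85,410,185,7,'pics/c1.png')
np.savez('/tmp/c1.npz',**{k:np.array(v) for k,v in s.items()},M=R.from_quat(read_state()['tcp_rot']).as_matrix(),P=read_state()['tool_pos'])
t=snapshot('top');crop(t,380,140,560,280,4,'pics/c1t.png')
"
```

```text
pos [ 441.85 -293.03  220.82] zyaw -83.36 clock 17.2833 q [ 0.453  0.175  0.013  1.912 -0.003  1.053 -0.988] gap 27.6 F [-0.8   0.45 -2.21]
xdir [ 1.1e-03 -1.0e-04 -1.0e+00]
rel [0.1092 0.0016 0.0035] [(np.float64(-179.96), np.float64(-1.4997)), (np.float64(0.04), np.float64(0.0003))]
[374 114]
```

View pics/c1.png

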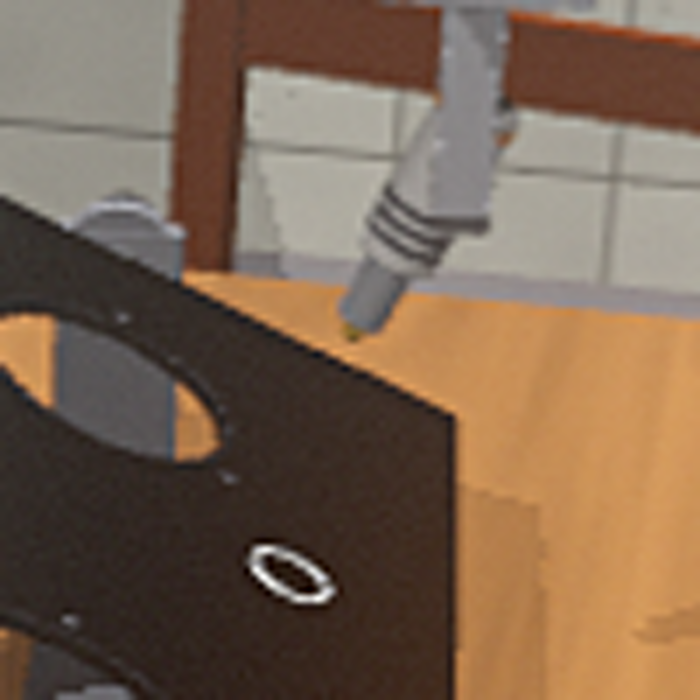

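View pics/c1t.png

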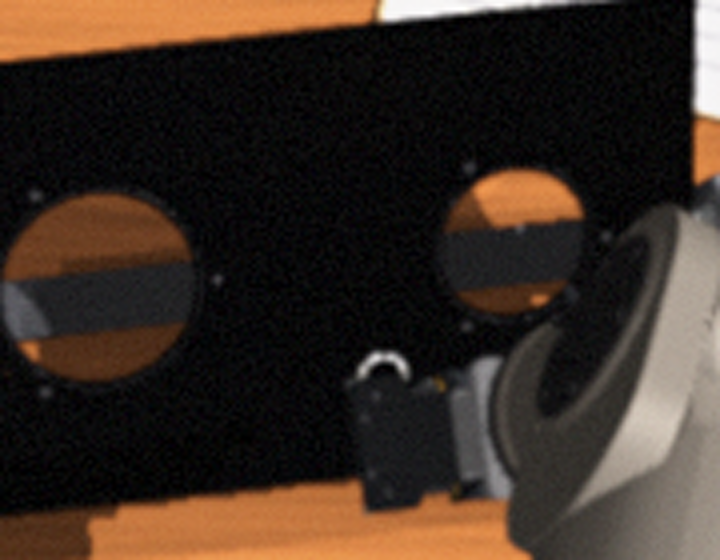

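```bash
python3 -c "
from cyl import *
s=load('/tmp/c1.npz'); tip=s['P']+s['M']@[45.7,32.9,-.3]; print(tip,(proj(s,tip)[0]-[310,85])*7)
n=np.array([-.4035,-.048,.9137]);c=np.array([564.65,-236.98,118.75]); print('dist to panel',(tip-c)@n, 'foot',tip-((tip-c)@n)*n)
t,c,nb,ns,rms,_,r,col,p=run('/tmp/c1.npz',(355,95,385,136)); print(t,c,nb,ns,rms)
"
```

```text
[ 474.70835117 -288.85237286  175.17721123] [346.2343241  333.02830915]
dist to panel 90.33887210663869 foot [ 511.16008606 -284.516107     92.63458379]
24.479456735490274 [ 3.82709031 -0.14570383] 113 47 1.4775677866021297
```

Emit:
apply_moves(
  commands=[
    [0.02,0,0.002,0,0.9],
    [0.05,0.001,0.003,0,0.9],
    [0.08,0.001,0.003,0,0.9],
    [0.1,0.001,0.003,0,0.9],
    [0.108,0.001,0.003,0,0.9],
    [0.108,0.001,0.003,0,0.9],
    [0.108,0.001,0.003,0,0.9],
  ],
)

```text
clock: 17.97
tool_pos: [442.7, -295.0, 166.2]
tcp_rot: [0.47, 0.528, -0.47, 0.528]
contact_force: [0.1, -0.0, -1.2]
finger_gap: 27.3
```

```bash
python3 -c "
from h import *
P=[]
for i in range(4):
    s=snapshot('side');P.append(read_state()['tool_pos'])
print(np.array(P).round(2)); rel([459.1,-292.8,129.7],96.6)
crop(s,320,110,390,190,8,'pics/c2.png')
M=R.from_quat(read_state()['tcp_rot']).as_matrix()
tip=np.mean(P,0)+M@[45.7,32.9,-.3]
n=np.array([-.4045,-.0468,.9135]);c=np.array([564.65,-236.98,118.75]);h=(tip-c)@n
print('h',h,'foot',tip-h*n); print('px tip',(proj(s,tip)[0]-[320,110])*8,'foot',(proj(s,tip-h*n)[0]-[320,110])*8,'ring',(np.array([351.05,166.7])-[320,110])*8)
np.savez('/tmp/c2.npz',**{k:np.array(v) for k,v in s.items()},M=M,P=np.mean(P,0))
"
```

```text
[[ 442.9  -295.1   166.57]
 [ 442.95 -295.17  166.68]
 [ 442.94 -295.19  166.7 ]
 [ 442.89 -295.15  166.61]]
pos [ 442.89 -295.15  166.61] zyaw -83.38 clock 18.1667 q [ 0.457  0.235  0.012  1.967 -0.004  0.938 -0.985] gap 27.7 F [-0.07  0.15 -1.16]
xdir [ 9.e-04 -4.e-04 -1.e+00]
rel [ 0.0738  0.0327 -0.001 ] [(np.float64(-179.98), np.float64(-1.4999)), (np.float64(0.02), np.float64(0.0001))]
h 40.576642521539085 foot [ 492.01950176 -289.18347036   83.90157377]
px tip [303.29048897 345.71033854] foot [242.23575483 453.73563754] ring [248.4 453.6]
```

View pics/c2.png

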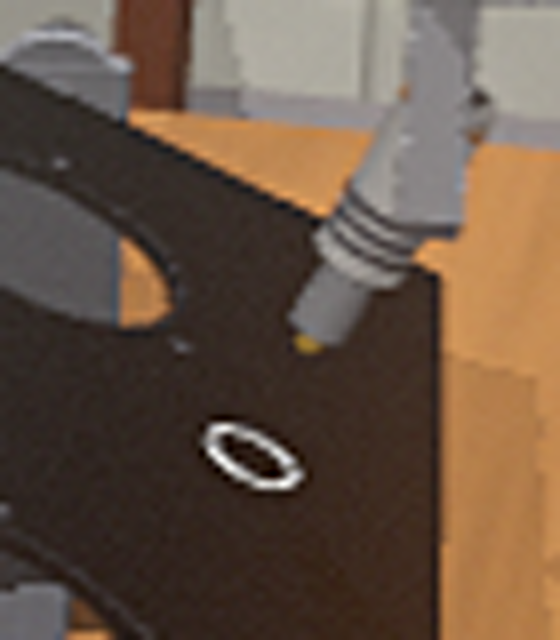

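Emit:
apply_moves(
  commands=[
    [0.012,0.004,0,0,0.9],
    [0.03,0.011,0,0,0.9],
    [0.045,0.018,0,0,0.9],
    [0.055,0.022,0,0,0.9],
    [0.058,0.024,0,0,0.9],
    [0.058,0.024,0,0,0.9],
    [0.058,0.024,0,0,0.9],
  ],
)

```text
clock: 18.75
tool_pos: [454.5, -293.6, 136.8]
tcp_rot: [0.47, 0.528, -0.47, 0.528]
contact_force: [0.2, -0.8, -1.6]
finger_gap: 27.2
```

```bash
cat > chk.py <<'E'
from h import *
import sys
P=[];F=[]
for i in range(4):
    s=snapshot('side');st=read_state();P.append(st['tool_pos']);F.append(st['contact_force'])
M=R.from_quat(st['tcp_rot']).as_matrix(); tip=np.mean(P,0)+M@[45.7,32.9,-.3]
n=np.array([-.4045,-.0468,.9135]);c=np.array([564.65,-236.98,118.75]);h=(tip-c)@n
print(st['clock'],'P',np.mean(P,0).round(2),'F',np.mean(F,0).round(2),'Fn',(np.mean(F,0)@n).round(2),'h',h.round(2),'foot',(tip-h*n).round(1),'gap',st['finger_gap'],'xdir',M[:,0].round(4),st['moment'].round(3))
crop(s,320,120,390,190,8,f'pics/{sys.argv[1]}.png')
np.savez('/tmp/%s.npz'%sys.argv[1],**{k:np.array(v) for k,v in s.items()},M=M,P=np.mean(P,0))
E
python3 chk.py c3
```

```text
18.95 P [ 454.5  -293.74  137.22] F [ 0.25  0.17 -1.79] Fn -1.74 h 8.95 foot [ 490.8 -289.2   83.4] gap 27.567805033877665 xdir [ 5.e-04 -2.e-04 -1.e+00] [ 0.005  0.02  -0.024]
```

View pics/c3.png

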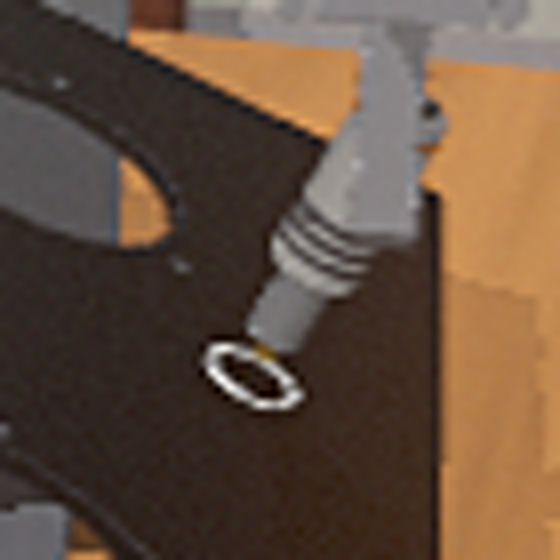

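Emit:
apply_moves(
  commands=[
    [0.004,0.0018,0,0,0.9],
    [0.008,0.0036,0,0,0.9],
    [0.011,0.0049,0,0,0.9],
    [0.011,0.0049,0,0,0.9],
    [0.011,0.0049,0,0,0.9],
  ],
)

```text
clock: 19.37
tool_pos: [456.8, -293.2, 131.3]
tcp_rot: [0.47, 0.528, -0.47, 0.528]
contact_force: [-0.2, 0.8, -1.5]
finger_gap: 27.4
```

```bash
python3 chk.py c4
```

```text
19.5667 P [ 456.88 -293.34  131.48] F [-0.01 -0.49 -2.06] Fn -1.85 h 2.72 foot [ 490.6 -289.1   83.3] gap 27.68398562279623 xdir [ 1.e-04  0.e+00 -1.e+00] [ 0.017 -0.015 -0.015]
```

Nothing has touched yet (Fn −1.85 N is just the probe's weight). I'll creep in 1.5 mm at a time.

Emit:
apply_moves(
  commands=[
    [0.0014,0.0006,0,0,0.9],
    [0.0027,0.0012,0,0,0.9],
    [0.0027,0.0012,0,0,0.9],
    [0.0027,0.0012,0,0,0.9],
  ],
)

```text
clock: 19.9
tool_pos: [457.5, -293.3, 130.2]
tcp_rot: [0.47, 0.528, -0.47, 0.528]
contact_force: [-0.4, -0.5, -0.6]
finger_gap: 27.0
```

```bash
python3 chk.py c5
```

```text
20.1 P [ 457.49 -293.3   130.2 ] F [-0.44  0.02 -0.16] Fn 0.03 h 1.3 foot [ 490.7 -289.2   83.3] gap 27.585739208604284 xdir [ 1.e-04 -0.e+00 -1.e+00] [0.025 0.163 0.033]
```

Emit:
apply_moves(
  commands=[
    [0.0014,0.0006,0,0,0.9],
    [0.0027,0.0012,0,0,0.9],
    [0.0027,0.0012,0,0,0.9],
    [0.0027,0.0012,0,0,0.9],
  ],
)

```text
clock: 20.43
tool_pos: [458.1, -293.2, 128.7]
tcp_rot: [0.47, 0.528, -0.47, 0.528]
contact_force: [-0.7, -0.1, 0.3]
finger_gap: 27.6
```

```bash
python3 chk.py c6
```

```text
20.6333 P [ 458.09 -293.21  128.81] F [-0.67 -0.49  0.49] Fn 0.74 h -0.22 foot [ 490.7 -289.1   83.3] gap 27.25182855135367 xdir [ 0.  0. -1.] [-0.073  0.119 -0.025]
```

Emit:
apply_moves(
  commands=[
    [0.001,0.0004,0,0,0.9],
    [0.002,0.0009,0,0,0.9],
    [0.0033,0.0015,0,0,0.9],
    [0.0033,0.0015,0,0,0.9],
    [0.0033,0.0015,0,0,0.9],
    [0.0033,0.0015,0,0,0.9],
  ],
)

```text
clock: 21.13
tool_pos: [458.8, -293.1, 127.1]
tcp_rot: [0.47, 0.528, -0.47, 0.528]
contact_force: [-1.0, -0.7, 1.0]
finger_gap: 27.3
```

```bash
python3 chk.py c7; python3 - <<'E'
from cyl import *
for b in((345,125,375,166),(348,128,374,162)):
    t,c,nb,ns,rms,_,r,col,p=run('/tmp/c7.npz',b); print(t,c,nb,ns,rms)
t=snapshot('top');crop(t,180,150,340,290,4,'pics/c7t.png');cv2.imwrite('pics/c7s.png',snapshot('side')['frame'])
E
```

```text
21.3333 P [ 458.83 -293.12  127.17] F [-1.   -0.22  1.32] Fn 1.62 h -2.02 foot [ 490.7 -289.1   83.3] gap 27.30411813496342 xdir [ 1.e-04 -0.e+00 -1.e+00] [-0.081  0.227 -0.024]
22.9124530754571 [5.22209744 0.03044834] 94 41 1.4543865439421348
22.647429136219518 [ 5.17436714 -0.21658021] 93 18 1.417139990148479
```

View pics/c7.png

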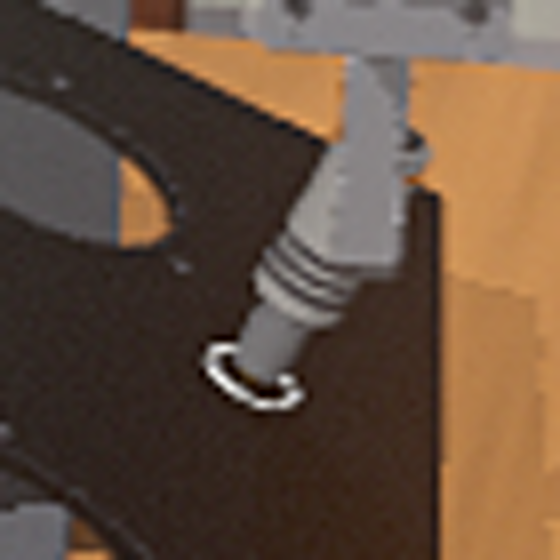

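View pics/c7s.png

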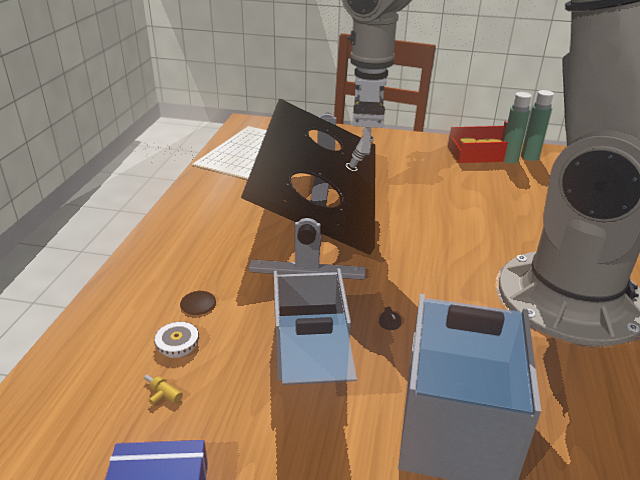

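```bash
python3 - <<'E'
from cyl import *
for i in(1,2,3,5,6,7):
    s=load(f'/tmp/c{i}.npz'); q=proj(s,s['P'])[0]
    o=[]
    for d in(0,2,4):
        x,y=q.astype(int); r=run(f'/tmp/c{i}.npz',(x-22+d,y-22,x+12,y+21)); o.append((round(r[0],1),r[1].round(1).tolist(),r[2],r[3],round(r[4],2)))
    print(i,q.round(0),o)
E
```

```text
1 [375. 115.] [(np.float64(24.5), [3.8, -0.1], np.int64(113), np.int64(47), np.float64(1.48)), (np.float64(24.5), [3.8, -0.1], np.int64(113), np.int64(47), np.float64(1.48)), (np.float64(24.5), [3.8, -0.1], np.int64(113), np.int64(47), np.float64(1.48))]
2 [373. 136.] [(np.float64(23.9), [4.2, 0.1], np.int64(97), np.int64(45), np.float64(1.35)), (np.float64(23.9), [4.2, 0.1], np.int64(97), np.int64(45), np.float64(1.35)), (np.float64(23.9), [4.2, 0.1], np.int64(97), np.int64(45), np.float64(1.35))]
3 [367. 147.] [(np.float64(24.4), [4.4, -0.0], np.int64(94), np.int64(45), np.float64(1.43)), (np.float64(24.4), [4.4, -0.0], np.int64(94), np.int64(45), np.float64(1.43)), (np.float64(24.4), [4.4, -0.0], np.int64(94), np.int64(45), np.float64(1.43))]
5 [366. 150.] [(np.float64(26.7), [2.9, -0.0], np.int64(87), np.int64(45), np.float64(1.33)), (np.float64(26.7), [2.9, -0.0], np.int64(87), np.int64(45), np.float64(1.33)), (np.float64(26.7), [2.9, -0.0], np.int64(87), np.int64(45), np.float64(1.33))]
6 [365. 151.] [(np.float64(25.8), [3.5, -0.5], np.int64(92), np.int64(36), np.float64(1.48)), (np.float64(25.8), [3.5, -0.5], np.int64(92), np.int64(36), np.float64(1.48)), (np.float64(25.8), [3.5, -0.5], np.int64(92), np.int64(36), np.float64(1.48))]
7 [365. 151.] [(np.float64(23.2), [5.1, 0.1], np.int64(94), np.int64(43), np.float64(1.47)), (np.float64(23.2), [5.1, 0.1], np.int64(94), np.int64(43), np.float64(1.47)), (np.float64(23.2), [5.1, 0.1], np.int64(94), np.int64(43), np.float64(1.47))]
```

Emit:
apply_moves(
  commands=[
    [0,0,0,0,0.9],
    [0,0,0,0,0.9],
    [0,0,0,0,0.9],
    [0,0,0,0,0.9],
    [0,0,0,0,0.9],
    [0,0,0,0,0.9],
  ],
)

```text
clock: 21.93
tool_pos: [458.8, -293.1, 127.2]
tcp_rot: [0.47, 0.528, -0.47, 0.528]
contact_force: [-1.0, -0.7, 2.3]
finger_gap: 27.7
```

```bash
python3 chk.py c8; python3 -c "
from bench import hand_in; print(hand_in())"
```

```text
22.1333 P [ 458.82 -293.1   127.13] F [-0.91 -0.86  1.65] Fn 1.91 h -2.05 foot [ 490.6 -289.1   83.3] gap 27.85971248301976 xdir [ 0.  0. -1.] [-0.088  0.205 -0.01 ]
the job is handed in; nothing more can be done
None
```

The job is handed in at about 22 s, with the probe's brass tip held still inside the white ring and pushed in roughly 4 mm of its 8 mm.

- **Lid:** I slid the small box's lid 115 mm, and it stopped moving under about 20 N. The last side picture shows it still open.
- **Tilting the probe:** The hand can only turn about the vertical. So I tilted the probe in a loose grip by pressing its sleeve against the box's near wall, in two goes, and then gripped it firmly.
- **Tip position and push:** The tip is within about 2 mm of the ring centre by my estimate. The push along the panel normal is about 3.5 N above the probe's weight. That matches the travel since contact, so the sleeve should be about 4 mm clear of the panel. Position and force stayed steady in the last checks.
- **Angle:** The panel slopes about 24.1° (top camera). The best close view put the probe at 24.8°, so it should be square within about 1°.
- **Checks that disagreed:** The distant checks over the panel scattered from 23.2° to 26.7° with no steady drift, so I took that as noise. The close view's outline edges also spread, from about 23° to 26°. The side camera put the panel's slope at 23.4°, from few points.
- **Other parts:** The side picture shows the loose hob parts where they were.

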